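# Refit the filter cassette of the bench dust extractor

## Task

The sanding block has been left lying across the open filter bay of the dust extractor: set it down flat in the wide empty compartment of the wooden tray, without dropping it. Then take the filter cassette from its sloping stand by the handle, hook its tongue under the lip at the end of the bay while the cassette slopes down to that end, and swing the other end gently down, keeping hold of it until the cassette lies flat on the floor of the bay; only then let go. Leave the glue bottle, the filler can, the sander and the pile of panels where they are.

Things in the scene. Friction and masses are not known exactly. Their poses are not given: they have to be found in the camera images.
- bay_floor (a point): Filter bay: fixed low steel casing with an open well. Point: middle of the cassette's place, on the well's floor, 14 mm above the bench. z up, -x to the lip end (nearer the robot). Well x -105 to +83, y -54 to +54 mm; side walls 7 mm thick rise 24 mm above the floor. Seated: cassette_center at x 0 (3 mm play), y 0 (4 mm play), z 12 mm, axes parallel.
- bay_lip (a point): Middle of the lip's free edge, at its underside: x -91, z +18 mm from bay_floor, same axes. The flat lip, 4 mm thick, covers x -105 to -91 mm over the well's whole width; below it the space is free down to the floor. The end wall behind stands at x -105 mm and the casing ends at x -113 mm.
- bay_housing (a point): Top near edge of the grey fan housing, the well's other end: x +83, z +58 mm from bay_floor, same axes. The housing is an upright block, 122 mm wide, running on to x +150 mm. It is so high that the cassette must slope 20 to 30 degrees, tongue down, to get its tongue under the lip.
- cassette_center (a point): Filter cassette, loose, about 0.35 kg: grey plastic frame with paper pleats on top, 160 (x) by 100 (y) by 24 mm (z). Point: centre of the frame, 12 mm above its underside. At the -x end a tongue 22 long, 80 wide, 6 mm thick sticks out flush with the underside. It starts on the sloping stand, tongue end low and towards the robot, sloping 28 degrees.
- cassette_handle (a point): Middle of the cassette's black cross handle: x 0, z +41 mm from cassette_center, same axes. A bar 92 mm long (y), 14 mm thick (x), 22 mm high (z), on two short legs at its ends, 18 mm clear above the frame's top. Grip it square: fingers pointing along the cassette's -z and closing along its x.
- cassette_tongue (a point): Tip of the cassette's tongue, at its underside, middle of its width: x = -102 mm, z = -12 mm from point cassette_center. Axes as the cassette's.
- block_center (a point): Sanding block (loose, about 0.15 kg): wood with a cork sole, 46 mm (x) by 136 mm (y) by 38 mm (z); this point is its centre. It starts across the two side walls of the bay, underside 38 mm above the bench.
- tray_slot (a point): Shallow plywood tray, fixed on the bench, 220 mm (x) by 168 mm (y), walls 36 mm high and 6 mm thick. This point is the middle of the wide empty compartment, on the floor (6 mm above the bench). The compartment is 208 mm (x) by 108 mm (y); the narrow one on the -y side, behind a 6 mm divider 34 mm high, holds dowels.
- stand: Fixed plywood stand whose 215 by 110 mm top slopes 28 degrees, low end (with an upright strip 10 mm high) at its -x end, highest edge about 120 mm above the bench. Origin on the bench below the middle of the slope.
- glue: Glue bottle, 56 mm across, 170 mm tall, standing beside the bay. Origin at the middle of its underside. Leave alone.
- filler: Tin of filler, 66 mm across, 90 mm tall, standing beside the bay. Origin at the middle of its underside. Leave alone.
- sander: Hand sander, 120 mm across, 106 mm tall, handle to its +x. Origin at the middle of its underside. Leave alone.
- panels: Pile of plywood panels, 124 by 102 mm, 54 mm high. Origin at the middle of its underside. Leave alone.
Things that resemble listed ones, but are neither listed nor needed, are in the scene too. Of the things that look like the part that bears block_center, the smallest one is meant.

How it is judged:
On the way, in this order (a step that is already met when the one before it is completed fails the run):
1. The sanding block lies flat in the wide compartment of the tray, released (x of block_center in the frame of tray_slot between -0.08 and 0.08 m and y of block_center in the frame of tray_slot between -0.034 and 0.034 m and z of block_center in the frame of tray_slot below 0.024 m and angle between block_center's own z axis and vertical below 0.12 rad and linear speed of block below 0.03 m/s and contact force between the fingers and block below 0.1 N), for 0.2 s.
2. The cassette slopes down to the lip end, more than 14 degrees, with its tongue under the lip (x of cassette_tongue in the frame of bay_floor between -0.108 and -0.093 m and z of cassette_tongue in the frame of bay_floor between -0.003 and 0.012 m and y of cassette_tongue in the frame of bay_floor between -0.02 and 0.02 m and angle between cassette_center's own z axis and vertical above 0.25 rad).
3. The other end has been swung down to within 4 degrees of flat, the tongue still under the lip and the hand still on the cassette (x of cassette_tongue in the frame of bay_floor below -0.093 m and z of cassette_tongue in the frame of bay_floor below 0.012 m and angle between cassette_center's own z axis and vertical below 0.07 rad and contact force between the fingers and cassette above 1 N), for 0.1 s.
At the end, for the whole second after the job is handed in: The cassette lies flat on the floor of the bay (within 2 degrees and 2.5 mm of height), its tongue under the lip and its frame within 6 mm of the middle of its place, at rest; the sanding block lies flat (within 7 degrees) in the wide compartment of the tray, at rest (x of cassette_center in the frame of bay_floor between -0.006 and 0.006 m and y of cassette_center in the frame of bay_floor between -0.006 and 0.006 m and z of cassette_center in the frame of bay_floor below 0.0145 m and angle between the z axis of cassette_center and the z axis of bay_floor, either way round below 0.03 rad and angle between the x axis of cassette_center and the x axis of bay_floor, either way round below 0.08 rad and x of cassette_tongue in the frame of bay_floor below -0.094 m and linear speed of each of cassette, block below 0.03 m/s and x of block_center in the frame of tray_slot between -0.08 and 0.08 m and y of block_center in the frame of tray_slot between -0.034 and 0.034 m and z of block_center in the frame of tray_slot below 0.024 m and angle between block_center's own z axis and vertical below 0.12 rad); the robot touches nothing.
It fails at once if the sanding block is dropped or thrown down (faster than 0.7 m/s low over the bench) (height (world z) of block_center below 0.05 m and linear speed of block above 0.7 m/s).
It fails at once if the cassette's end is let fall into the bay (turning faster than 3.5 rad/s there) (horizontal distance between cassette_center and bay_floor below 0.06 m and z of cassette_center in the frame of bay_floor below 0.06 m and angular speed of cassette above 3.5 rad/s).
It fails at once if the glue bottle, filler can, sander or pile of panels is moved more than 20 mm or tipped (distance of any of glue, filler, sander, panels from where it was at the start of the episode above 0.02 m or angle between any of glue, filler, sander, panels's own z axis and vertical above 0.3 rad).
It also fails if it takes over 72 s, if anything falls off the work surface, if the arm or the gripper's body presses on something with over 40 N, if the wrist force passes 120 N, or if a joint passes its speed limit or range.

## Robot

A 6-joint arm with a two-finger parallel gripper is mounted at the origin on the work surface. World frame = base frame: x ahead of the robot, y to its left, z up, the work surface at z = 0. Lengths are in m, angles in rad, forces in N, time in s.
With the tool pointing down it reaches from about 0.375 to 0.975 m from the base axis. Payload 3.8 kg.
Tool frame: the origin (TCP) lies on the mounting face of the last link; the fingertips stand 173 mm ahead of it and the grasp point (between the pads) lies 155 mm ahead of it; z points along the fingers, y is the line along which they close (so a half turn about z gives the same grasp; the last joint's range is limited). The gripper opens to 85 mm and grips with 20 to 120 N. Pads are 22 mm wide; open, the fingers measure 114 mm over their backs; the gripper's body (76 mm by 85 mm) begins 54 mm behind the grasp point. The pads swing forward as they close: fully open they stand 13 mm farther back than shut.
Start: joints at [-1.181, 0.264, 1.604, -0, 1.274, -0.037], TCP at [0.279, -0.614, 0.405] pointing down, gripper open.
Joint ranges: [-2.63, 2.63], [-0.94, 2.18], [0.31, 2.57], [-1.31, 4.45], [0, 2.66], [-2.55, 2.55]. Speed limits (rad/s): [2.57, 2.57, 3.14, 3.14, 3.14, 3.14].

## Interface

Orientations are given as a rotation vector (axis times angle).
In Python, from workcell import bot gives the robot as it stands.
- The arm moves only by the tool drive_tool, never from a script. Its argument "increments" is a list of rows, each an object with "delta_pos": the shift along the tool's x, y, z in mm, a list of three; "turn": the turn about the tool's z in rad; "jaw": the opening, from -1 (shut) to 1 (fully open). A call has 1 to 8 rows; each row shifts and turns the commanded pose from where the row before left it, along the tool's axes as they then stand; what a row does not reach is not made up. A row lasts 1/12 s, in which the tool goes at most 41.7 mm and 7.16 degrees, less where a joint would pass 70% of its speed; a pose out of reach is approached as far as the arm can. A call is refused whole if a number of a shift passes 41.7 or a number of a turn 0.125, either way. A call with a gripper value outside its range is refused whole. The fingers move at their own pace and stop on an object; "grip_force" is the grip in N (left out, the last holds). Time passes only in rows, so rows that do not move let the fingers close. It gives the time, the measured TCP pose, the force, the opening and the grip force at its end, in the units of the state.
- bot.read_state(): the state, without advancing time (a new reading comes with each control period).
- bot.read_camera(name): name is "scene" or "top"; returns a dict with "pixels" (400x640x3 uint8, red, green, blue), "fovy" (degrees; the focal length in pixels is half the picture's height over the tangent of half this angle, whatever the lens; pixels are square), "cx", "cy" (the principal point, pixels), "camera_from_world" (4x4, takes a point from world to camera coordinates). Camera axes: x right, y down, z forward; pixel columns grow to the right and rows downward; lengths in m; the calibration is good to about 2 mm. A picture is of the moment at which its call begins. There is no depth.
- bot.finish_job(): hands the job in; it is judged then, once.
The state is a dict: "time": time; "q": joint angles; "joint_vel": joint speeds; "joint_torque": joint torques, N m; "tool_pos": TCP position; "tcp_rot": TCP orientation; "wrist_force": force on the tool from outside, world axes, zero at the start; "torque": the same for the moment, N m; "width": opening from 0.0 (shut) to 1.0 (fully open); "grip_force": force on a finger pad.
Only numpy, scipy, OpenCV 4.12 (cv2) and the standard library are available. Lean on these libraries where they do the work, as an engineer would, in place of code of your own. Each camera call takes 0.05 s, during which the arm holds its last target. There are 200 camera calls.

## Working session

There is one attempt and no reset: what is moved stays moved. The work goes in short steps, Python scripts to look and compute and a tool call to move; the robot and the scene stay as the last step left them, time stands still between calls to the robot, and variables do not carry over. Pictures are saved under pics/ and viewed, at most 10 in all, crops included, and the job is handed in when it is done.

Besides the shell and the picture viewer there is one more tool, called after "Call:" as a command line: name --argument value ..., lists and objects as JSON in quotes. drive_tool: Moves the arm, as the interface text tells. Its arguments: {"type":"object","properties":{"increments":{"type":"array"},"grip_force":{"type":"number"}},"required":["increments"]}

```bash
mkdir -p pics; ls
cat > h.py <<'E'
import numpy as np,cv2
from workcell import bot
def snap(n,f):
    c=bot.read_camera(n); cv2.imwrite(f,cv2.cvtColor(c['pixels'],cv2.COLOR_RGB2BGR)); return c
def ray(c,u,v):
    T=np.array(c['camera_from_world']);R=T[:3,:3];t=T[:3,3]
    f=200/np.tan(np.radians(c['fovy'])/2)
    return -R.T@t, R.T@np.array([(u-c['cx'])/f,(v-c['cy'])/f,1])
def at(c,u,v,z):
    o,d=ray(c,u,v); return o+d*(z-o[2])/d[2]
def proj(c,p):
    T=np.array(c['camera_from_world']);q=T[:3,:3]@np.array(p)+T[:3,3]
    f=200/np.tan(np.radians(c['fovy'])/2)
    return q[0]/q[2]*f+c['cx'],q[1]/q[2]*f+c['cy']
E
python3 - <<'E'
from h import *
import pickle
for n in('scene','top'):
    c=snap(n,f'pics/{n}1.png'); pickle.dump(c,open(n+'1.pkl','wb'))
    print(n,c['fovy'],c['cx'],c['cy'],np.round(ray(c,320,200),3))
    im=cv2.imread(f'pics/{n}1.png'); cv2.imwrite(f'pics/{n}1b.png',cv2.resize(im,(800,500),interpolation=cv2.INTER_CUBIC))
print(bot.read_state())
E
```

```text
pics
scene 52.35314562681628 321.7404544378885 196.994161669299 [[ 1.165  0.13   1.248]
 [-0.51  -0.081 -0.856]]
top 57.69541232768023 321.9150876630059 198.3647365964694 [[ 0.364  0.027  1.186]
 [ 0.079  0.02  -0.997]]
{'time': 0.1, 'q': array([-1.18090228e+00,  2.64706872e-01,  1.60523222e+00,  5.38077534e-06,
        1.27368495e+00, -3.69371749e-02]), 'joint_vel': array([ 0.00055925, -0.00133688, -0.00163078,  0.00071594, -0.00060057,
        0.00068545]), 'joint_torque': array([ 4.42893297e-04, -5.16708255e+01, -3.68589413e+01, -1.14485747e-04,
        6.25662928e-03, -1.76619312e-05]), 'tool_pos': array([ 0.27930454, -0.61417399,  0.40346939]), 'tcp_rot': array([-3.06836508e+00, -6.64960782e-01,  5.51900895e-04]), 'wrist_force': array([ 0.03063312, -0.44148997, -0.21304369]), 'torque': array([-0.00061779,  0.04603354, -0.00285252]), 'grip_force': 0.0, 'width': 0.9991232594288021}
```

View pics/top1b.png

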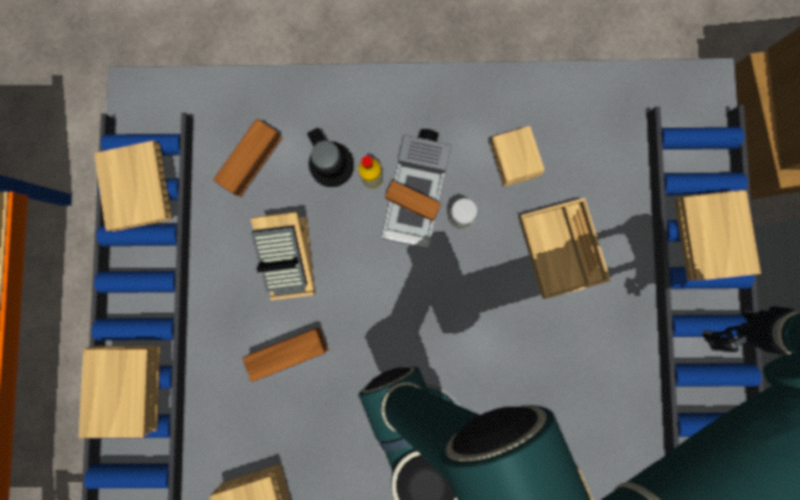

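View pics/scene1b.png

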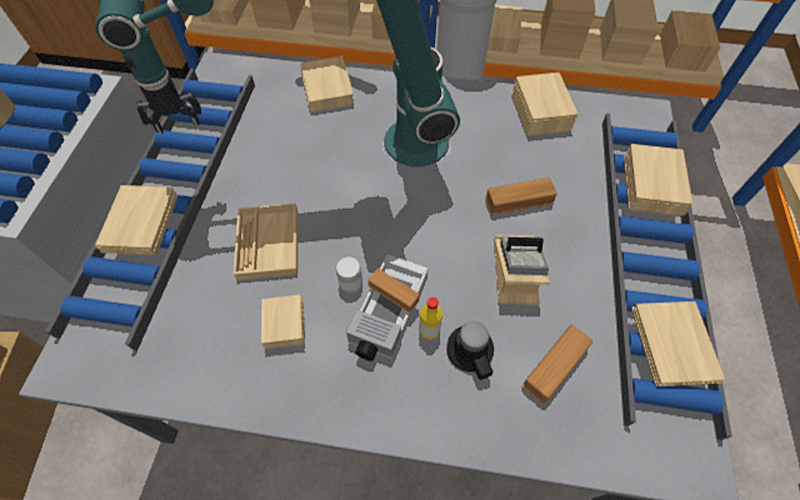

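The top view shows the bay, with the block across it, at about (415,200). The stand with the cassette is at (280,255) and the tray at (565,248). The glue is at (370,170), the filler at (462,210), the sander at (330,162) and the panels at (517,155). Next I'll make enlarged crops to measure from.

Run:
```python
import cv2,numpy as np
def comp(f,boxes,s,out,H):
    im=cv2.imread(f);L=[]
    for (x,y,w,h) in boxes:
        c=cv2.resize(im[y:y+h,x:x+w],None,fx=s,fy=s,interpolation=cv2.INTER_CUBIC)
        for k in range(0,w,10):
            cv2.line(c,(k*s,0),(k*s,6 if (x+k)%50 else 14),(0,0,255),1)
            if (x+k)%20==0: cv2.putText(c,str(x+k),(k*s,24),0,.35,(0,0,255),1)
        for k in range(0,h,10):
            cv2.line(c,(0,k*s),(6,k*s),(0,0,255),1)
            if (y+k)%20==0: cv2.putText(c,str(y+k),(8,k*s+4),0,.35,(0,0,255),1)
        o=np.zeros((H,c.shape[1],3),np.uint8);o[:min(H,c.shape[0])]=c[:H];L.append(o)
    r=np.hstack(L);print(r.shape);cv2.imwrite(out,r)
comp('pics/top1.png',[(300,100,70,100),(190,160,70,90)],5,'pics/t_a.png',500)
comp('pics/scene1.png',[(270,200,80,90),(390,180,60,70)],5,'pics/s_a.png',450)
comp('pics/top1.png',[(410,150,80,90)],5,'pics/t_b.png',450)
```

```text
(500, 700, 3)
(450, 700, 3)
(450, 400, 3)
```

View pics/t_a.png

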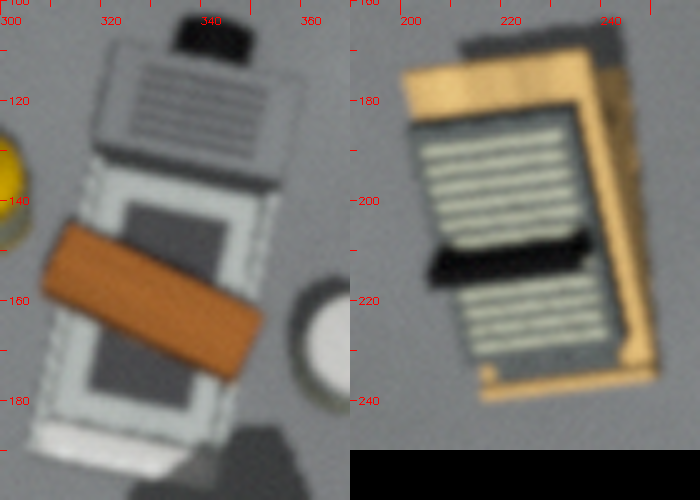

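View pics/s_a.png

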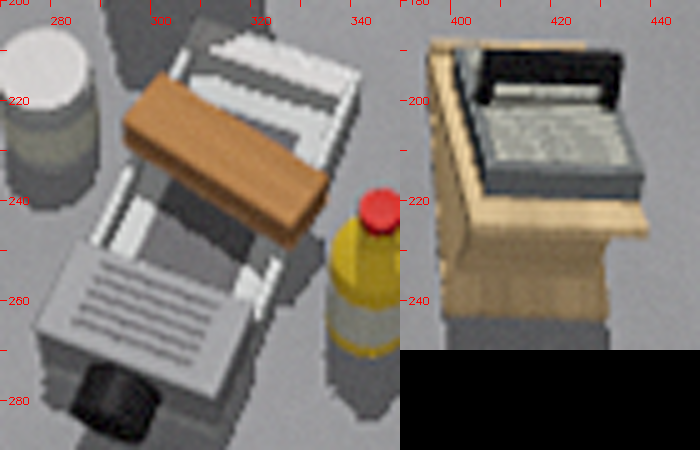

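In the crops, the housing top corners in the top view are (323.4,108), (360.6,115), (319,128.4) and (356.4,136). The block's top corners run from (314,144) to (352.4,163.4), and the handle bar from (208,212) to (238,209). I'll fit poses using both cameras.

```bash
cat > fit.py <<'E'
from h import *
import pickle
from scipy.optimize import least_squares
from scipy.spatial.transform import Rotation as Ro
C={n:pickle.load(open(n+'1.pkl','rb')) for n in('scene','top')}
def fit(obs,p0,z=None,pitch=0,C=C):
    # p=x,y,yaw[,z]; obs: (cam,u,v,local mm)
    def pose(p): return Ro.from_euler('ZY',[p[2],-pitch]).as_matrix(), np.array([p[0],p[1],z if len(p)<4 else p[3]])
    def r(p):
        R,t=pose(p); return np.concatenate([np.subtract(proj(C[c],R@np.array(l)/1e3+t),(u,v)) for c,u,v,l in obs])
    s=least_squares(r,p0,loss='soft_l1'); return s.x,r(s.x).reshape(-1,2).round(1)
if __name__=='__main__':
    T,S='top','scene'
    bay=[(T,323.4,108,(150,61,58)),(T,360.6,115,(150,-61,58)),(T,319,128.4,(83,61,58)),(T,356.4,136,(83,-61,58)),
     (S,288.6,247.6,(83,-61,58)),(S,321.4,259.4,(83,61,58)),(S,277.4,265.6,(150,-61,58)),(S,313.4,279.4,(150,61,58)),(S,341.6,214.4,(-113,61,22))]
    b,r=fit(bay,[.7,0,-.2],z=.014);print('bay',b.round(4),r.tolist())
    blk=[(T,314,144,(23,68,19)),(T,352.4,163.4,(23,-68,19)),(S,302.6,214.6,(-23,-68,19)),(S,335,236,(-23,68,19)),(S,328.4,244.4,(23,68,19)),(S,295,223.4,(23,-68,19))]
    k,r=fit(blk,[.65,0,-.4],z=.057);print('block',k.round(4),r.tolist())
    cas=[(T,208,212.4,(0,46,52)),(T,238,209,(0,-46,52)),(T,203,185,(80,50,12)),(T,235.4,180,(80,-50,12)),
     (S,408,214,(80,-50,12)),(S,438,214,(80,50,12)),(S,407,219.6,(80,-50,-12)),(S,438,219,(80,50,-12))]
    c,r=fit(cas,[.5,.4,0,.08],pitch=np.radians(28));print('cas',c.round(4),r.tolist())
    q=lambda l:[(T,u/1.25,v/1.25,p) for u,v,p in l]
    tr=q([(520,210,(110,60,30)),(580,197,(110,-108,30)),(608,282,(-110,-108,30)),(545,297,(-110,60,30))])
    t,r=fit(tr,[.5,-.3,0],z=.006);print('tray',t.round(4),r.tolist())
    for n,u,v,z in[('glue',370,165,.15),('filler',462,207,.09),('sander',328,157,.1),('pan',517,155,.054)]: print(n,at(C[T],u/1.25,v/1.25,z).round(3))
    # overlays
    for n in (T,S):
        im=cv2.resize(cv2.imread(f'pics/{n}1.png'),None,fx=5,fy=5,interpolation=cv2.INTER_CUBIC)
        def box(p,z,x0,x1,y0,y1,z0,z1,col,pitch=0):
            R=Ro.from_euler('ZY',[p[2],-pitch]).as_matrix();t0=np.array([p[0],p[1],z])
            P=[[ (np.array(proj(C[n],R@np.array((x,y,zz))/1e3+t0))+.5)*5 for x,y in((x0,y0),(x1,y0),(x1,y1),(x0,y1))] for zz in (z0,z1)]
            for f in P: cv2.polylines(im,[np.int32(f)],True,col,1)
        box(b,.014,-105,83,-54,54,0,24,(0,255,0));box(b,.014,-113,-91,-61,61,22,22,(0,0,255));box(b,.014,83,150,-61,61,-14,58,(255,0,0))
        box(k,.057,-23,23,-68,68,-19,19,(0,255,255))
        ph=np.radians(28);box(c,c[3],-80,80,-50,50,-12,12,(0,255,0),ph);box(c,c[3],-7,7,-46,46,30,52,(0,0,255),ph);box(c,c[3],-102,-80,-40,40,-12,-6,(255,0,0),ph)
        bx={T:[(300,100,70,100),(190,160,70,90)],S:[(270,200,80,90),(390,180,60,70)]}[n]
        L=[cv2.copyMakeBorder(im[y*5:(y+h)*5,x*5:(x+w)*5],0,500-h*5,0,0,0) for x,y,w,h in bx]
        cv2.imwrite(f'pics/ov_{n}.png',np.hstack(L))
E
python3 fit.py
```

```text
bay [ 0.5838  0.0125 -0.2143] [[-1.2, -0.5], [-0.3, 0.2], [-1.2, -0.4], [-0.4, -0.3], [-3.6, -0.8], [-0.2, 0.3], [-1.1, -0.2], [-0.2, -0.4], [0.2, -0.7]]
block [ 0.5768  0.0188 -0.4803] [[-0.7, -0.8], [0.1, -0.6], [0.0, -1.8], [1.3, -1.2], [-0.5, 1.0], [-1.0, -0.6]]
cas [0.4381 0.3369 0.174  0.0844] [[-0.9, 2.5], [0.1, 0.2], [-2.1, 0.1], [-1.0, -1.0], [-1.8, -0.0], [-0.0, -0.6], [-1.5, 0.8], [-1.0, 0.7]]
tray [ 0.4544 -0.3411  0.2444] [[-0.2, 2.5], [2.7, -0.2], [0.1, -1.3], [-1.3, 0.1]]
glue [0.645 0.116 0.15 ]
filler [ 0.554 -0.103  0.09 ]
sander [0.679 0.223 0.1  ]
pan [ 0.693 -0.249  0.054]
```

```bash
python3 -c "
import cv2,numpy as np
a=cv2.imread('pics/ov_top.png');b=cv2.imread('pics/ov_scene.png')
cv2.imwrite('pics/ov.png',cv2.resize(np.hstack([a[:,:350],b[:,:400]]),None,fx=1.06,fy=1.06))
cv2.imwrite('pics/ov2.png',cv2.resize(np.hstack([a[:,350:],b[:,400:]]),None,fx=1.06,fy=1.06))"
```

```text
(no output)
```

View pics/ov.png

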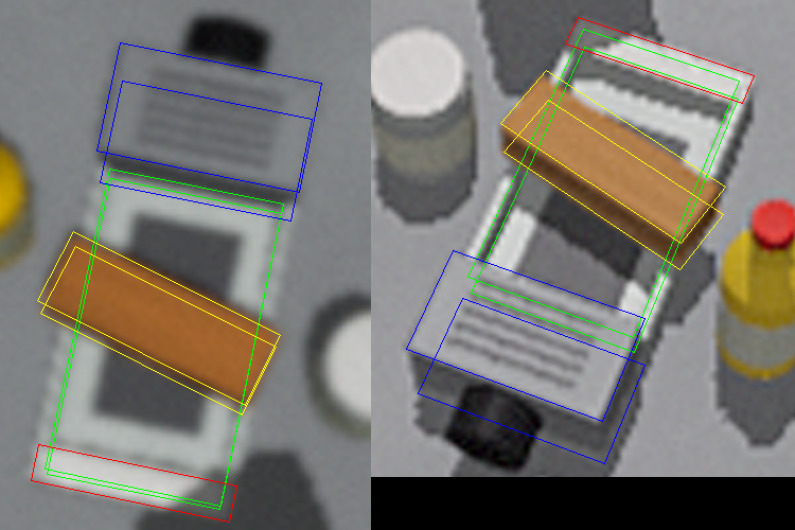

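View pics/ov2.png

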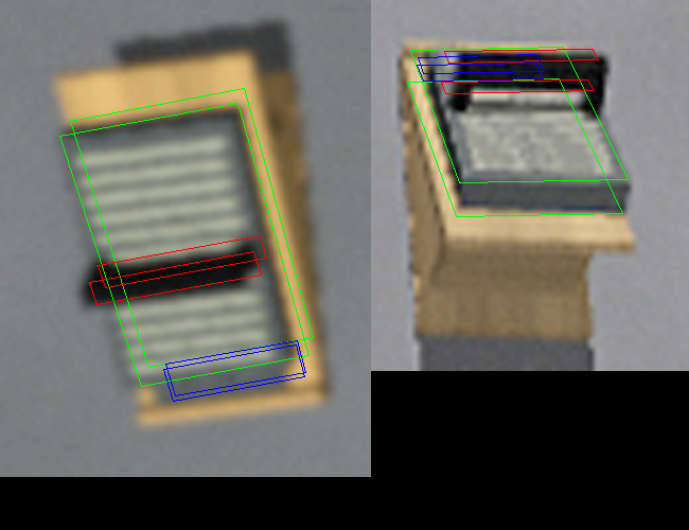

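The bay, block and tray fits are good to a few mm, enough to start. The cassette fit is rougher, so I'll refine it later. Now a helper to turn targets into tool-axis increments, then the block.

```bash
cat > plan.py <<'E'
from h import *
from scipy.spatial.transform import Rotation as Ro
def go(p,A,first='turn',st=None):
    """targets: grasp point p (m), tool-x heading A (deg); prints turn then shift"""
    s=st or bot.read_state(); R=Ro.from_rotvec(s['tcp_rot']).as_matrix(); t=s['tool_pos']
    A0=np.degrees(np.arctan2(R[1,0],R[0,0])); turn=-np.radians((A-A0+90)%180-90) 
    R2=R@Ro.from_rotvec([0,0,turn]).as_matrix()
    g=t+R[:,2]*.155; d=np.array(p)-g
    print('t%.2f grasp %s A0 %.1f tilt %.2f turn %.3f | shift after turn(mm) %s | before %s | w %.3f F%s g%.1f q6 %.2f'%(s['time'],g.round(4),A0,np.degrees(np.arccos(-R[2,2])),turn,(R2.T@d*1e3).round(1),(R.T@d*1e3).round(1),s['width'],s['wrist_force'].round(1),s['grip_force'],s['q'][5]))
E
python3 -c "
from plan import *
go([.576,.018,.160],62.5); go([.576,.018,.060],62.5)"
```

```text
t0.10 grasp [ 0.2792 -0.6139  0.2485] A0 24.5 tilt 0.12 turn -0.664 | shift after turn(mm) [697.4 -28.4  89.4] | before [ 531.8 -452.1   89.4] | w 0.999 F[ 0.  -0.4 -0.2] g0.0 q6 -0.04
t0.10 grasp [ 0.2792 -0.6139  0.2485] A0 24.5 tilt 0.12 turn -0.664 | shift after turn(mm) [697.3 -28.2 189.4] | before [ 531.8 -451.9  189.4] | w 0.999 F[ 0.  -0.4 -0.2] g0.0 q6 -0.04
```

Call:
drive_tool --increments '[{"delta_pos": [0, 0, 0], "turn": -0.111, "jaw": 1}, {"delta_pos": [0, 0, 0], "turn": -0.111, "jaw": 1}, {"delta_pos": [0, 0, 0], "turn": -0.111, "jaw": 1}, {"delta_pos": [0, 0, 0], "turn": -0.111, "jaw": 1}, {"delta_pos": [0, 0, 0], "turn": -0.11, "jaw": 1}, {"delta_pos": [0, 0, 0], "turn": -0.11, "jaw": 1}]'

```text
time: 0.6
tool_pos: [0.2793, -0.6143, 0.4039]
tcp_rot: [-2.68, -1.636, -0.0]
wrist_force: [0.2, -0.7, -0.3]
width: 1.001
grip_force: 0.0
```

Call:
drive_tool --increments '[{"delta_pos": [36, -2, 2], "turn": 0, "jaw": 1}, {"delta_pos": [36, -2, 2], "turn": 0, "jaw": 1}, {"delta_pos": [36, -2, 2], "turn": 0, "jaw": 1}, {"delta_pos": [36, -2, 2], "turn": 0, "jaw": 1}, {"delta_pos": [36, -2, 2], "turn": 0, "jaw": 1}, {"delta_pos": [36, -2, 2], "turn": 0, "jaw": 1}, {"delta_pos": [36, -2, 2], "turn": 0, "jaw": 1}, {"delta_pos": [36, -2, 2], "turn": 0, "jaw": 1}]'

```text
time: 1.27
tool_pos: [0.3984, -0.3498, 0.3881]
tcp_rot: [-2.685, -1.629, 0.0]
wrist_force: [0.7, -0.7, -0.4]
width: 0.995
grip_force: 0.0
```

Call:
drive_tool --increments '[{"delta_pos": [36, -2, 4], "turn": 0, "jaw": 1}, {"delta_pos": [36, -2, 4], "turn": 0, "jaw": 1}, {"delta_pos": [36, -2, 4], "turn": 0, "jaw": 1}, {"delta_pos": [36, -2, 4], "turn": 0, "jaw": 1}, {"delta_pos": [36, -2, 4], "turn": 0, "jaw": 1}, {"delta_pos": [36, -2, 4], "turn": 0, "jaw": 1}, {"delta_pos": [36, 0, 4], "turn": 0, "jaw": 1}, {"delta_pos": [36, 0, 4], "turn": 0, "jaw": 1}]'

```text
time: 1.93
tool_pos: [0.5207, -0.0888, 0.3562]
tcp_rot: [-2.686, -1.63, 0.001]
wrist_force: [0.5, -0.1, 0.6]
width: 1.0
grip_force: 0.0
```

```bash
python3 -c "
from plan import *
go([.576,.018,.160],62.5); go([.576,.018,.060],62.5)"
```

```text
t1.93 grasp [ 0.5206 -0.0888  0.2012] A0 62.5 tilt 0.03 turn 0.000 | shift after turn(mm) [120.3  -0.2  41.2] | before [120.3  -0.2  41.2] | w 1.000 F[ 0.5 -0.1  0.6] g0.0 q6 0.26
t1.93 grasp [ 0.5206 -0.0888  0.2012] A0 62.5 tilt 0.03 turn 0.000 | shift after turn(mm) [ 1.203e+02 -1.000e-01  1.412e+02] | before [ 1.203e+02 -1.000e-01  1.412e+02] | w 1.000 F[ 0.5 -0.1  0.6] g0.0 q6 0.26
```

Call:
drive_tool --increments '[{"delta_pos": [30, 0, 10], "turn": 0, "jaw": 1}, {"delta_pos": [30, 0, 10], "turn": 0, "jaw": 1}, {"delta_pos": [30, 0, 10], "turn": 0, "jaw": 1}, {"delta_pos": [30, 0, 11], "turn": 0, "jaw": 1}, {"delta_pos": [0, 0, 25], "turn": 0, "jaw": 1}, {"delta_pos": [0, 0, 25], "turn": 0, "jaw": 1}, {"delta_pos": [0, 0, 25], "turn": 0, "jaw": 1}, {"delta_pos": [0, 0, 23], "turn": 0, "jaw": 1}]'

```text
time: 2.6
tool_pos: [0.5754, 0.0163, 0.2158]
tcp_rot: [-2.685, -1.631, 0.002]
wrist_force: [0.4, -0.2, -0.7]
width: 0.998
grip_force: 0.0
```

Call:
drive_tool --increments '[{"delta_pos": [0, 0, 0], "turn": 0, "jaw": 1}, {"delta_pos": [0, 0, 0], "turn": 0, "jaw": 0.3}, {"delta_pos": [0, 0, 0], "turn": 0, "jaw": -0.5}, {"delta_pos": [0, 0, 0], "turn": 0, "jaw": -0.5}, {"delta_pos": [0, 0, 0], "turn": 0, "jaw": -0.5}, {"delta_pos": [0, 0, 0], "turn": 0, "jaw": -0.5}, {"delta_pos": [0, 0, 0], "turn": 0, "jaw": -0.5}, {"delta_pos": [0, 0, 0], "turn": 0, "jaw": -0.5}]' --grip_force 40

```text
time: 3.27
tool_pos: [0.5772, 0.0157, 0.22]
tcp_rot: [2.684, 1.628, 0.006]
wrist_force: [-0.6, -0.3, 6.7]
width: 0.539
grip_force: 42.6
```

Call:
drive_tool --increments '[{"delta_pos": [0, 0, -10], "turn": 0, "jaw": -0.5}, {"delta_pos": [0, 0, -20], "turn": 0, "jaw": -0.5}, {"delta_pos": [0, 0, -30], "turn": 0, "jaw": -0.5}, {"delta_pos": [0, 0, -30], "turn": 0, "jaw": -0.5}, {"delta_pos": [0, 0, -30], "turn": 0, "jaw": -0.5}]'

```text
time: 3.68
tool_pos: [0.5752, 0.0158, 0.3387]
tcp_rot: [-2.685, -1.629, 0.002]
wrist_force: [0.9, -0.1, -2.5]
width: 0.531
grip_force: 41.7
```

```bash
python3 -c "
from plan import *
go([.4544,-.3411,.12],14); go([.4544,-.3411,.030],14)
c=snap('scene','pics/s2.png');import pickle
pickle.dump(bot.read_camera('scene'),open('s2.pkl','wb'));pickle.dump(bot.read_camera('top'),open('t2.pkl','wb'));snap('top','pics/t2.png')"
```

```text
t3.68 grasp [0.5749 0.0158 0.1837] A0 62.5 tilt 0.10 turn 0.846 | shift after turn(mm) [-203.2  317.2   63.9] | before [-372.2   58.    63.9] | w 0.531 F[ 0.9 -0.1 -2.5] g41.7 q6 0.46
t3.68 grasp [0.5749 0.0158 0.1837] A0 62.5 tilt 0.10 turn 0.846 | shift after turn(mm) [-203.1  317.2  153.9] | before [-372.1   58.2  153.9] | w 0.531 F[ 0.9 -0.1 -2.5] g41.7 q6 0.46
```

Call:
drive_tool --increments '[{"delta_pos": [0, 0, 0], "turn": 0.121, "jaw": -0.5}, {"delta_pos": [0, 0, 0], "turn": 0.121, "jaw": -0.5}, {"delta_pos": [0, 0, 0], "turn": 0.121, "jaw": -0.5}, {"delta_pos": [0, 0, 0], "turn": 0.121, "jaw": -0.5}, {"delta_pos": [0, 0, 0], "turn": 0.121, "jaw": -0.5}, {"delta_pos": [0, 0, 0], "turn": 0.121, "jaw": -0.5}, {"delta_pos": [0, 0, 0], "turn": 0.12, "jaw": -0.5}]'

```text
time: 4.47
tool_pos: [0.5747, 0.0158, 0.3349]
tcp_rot: [-3.118, -0.374, 0.008]
wrist_force: [0.1, -0.2, -1.3]
width: 0.531
grip_force: 41.9
```

Call:
drive_tool --increments '[{"delta_pos": [-18, 28, 0], "turn": 0, "jaw": -0.5}, {"delta_pos": [-18, 28, 0], "turn": 0, "jaw": -0.5}, {"delta_pos": [-18, 28, 0], "turn": 0, "jaw": -0.5}, {"delta_pos": [-18, 28, 0], "turn": 0, "jaw": -0.5}, {"delta_pos": [-18, 28, 0], "turn": 0, "jaw": -0.5}, {"delta_pos": [-18, 28, 0], "turn": 0, "jaw": -0.5}, {"delta_pos": [-18, 28, 0], "turn": 0, "jaw": -0.5}, {"delta_pos": [-18, 28, 0], "turn": 0, "jaw": -0.5}]'

```text
time: 5.13
tool_pos: [0.4887, -0.2372, 0.3351]
tcp_rot: [-3.115, -0.383, 0.006]
wrist_force: [1.3, 0.1, -1.5]
width: 0.533
grip_force: 41.8
```

Call:
drive_tool --increments '[{"delta_pos": [-18, 28, 0], "turn": 0, "jaw": -0.5}, {"delta_pos": [-18, 28, 0], "turn": 0, "jaw": -0.5}, {"delta_pos": [-18, 28, 10], "turn": 0, "jaw": -0.5}, {"delta_pos": [-5, 9, 20], "turn": 0, "jaw": -0.5}, {"delta_pos": [0, 0, 20], "turn": 0, "jaw": -0.5}, {"delta_pos": [0, 0, 10], "turn": 0, "jaw": -0.5}, {"delta_pos": [0, 0, 0], "turn": 0, "jaw": -0.5}]'

```text
time: 5.72
tool_pos: [0.4536, -0.3394, 0.2725]
tcp_rot: [-3.111, -0.382, 0.011]
wrist_force: [-0.8, 1.1, -2.4]
width: 0.534
grip_force: 41.8
```

```bash
python3 -c "
from plan import *
go([.4544,-.3411,.037],14)
c=snap('scene','pics/s3.png');d=snap('top','pics/t3.png')
a=cv2.imread('pics/s3.png')[130:260,160:310];b=cv2.imread('pics/t3.png')[130:260,390:510]
r=cv2.resize(np.hstack([a,b]),None,fx=2.9,fy=2.9,interpolation=cv2.INTER_CUBIC);cv2.imwrite('pics/v3.png',r);print(r.shape)"
```

```text
t5.72 grasp [ 0.4524 -0.3383  0.1175] A0 14.0 tilt 0.59 turn -0.000 | shift after turn(mm) [ 1.8  3.9 80.4] | before [ 1.8  3.9 80.4] | w 0.534 F[-0.8  1.1 -2.4] g41.8 q6 0.64
(377, 783, 3)
```

View pics/v3.png

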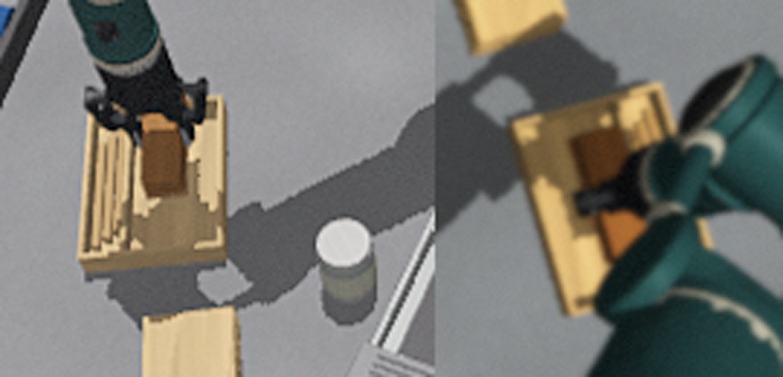

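The block is held squarely over the wide compartment: at (165,155) in the left crop and (600,190) in the right. Lowering it now.

Call:
drive_tool --increments '[{"delta_pos": [1, 2, 15], "turn": 0, "jaw": -0.5}, {"delta_pos": [0, 2, 20], "turn": 0, "jaw": -0.5}, {"delta_pos": [0, 0, 20], "turn": 0, "jaw": -0.5}, {"delta_pos": [0, 0, 15], "turn": 0, "jaw": -0.5}, {"delta_pos": [0, 0, 8], "turn": 0, "jaw": -0.5}, {"delta_pos": [0, 0, 2], "turn": 0, "jaw": -0.5}, {"delta_pos": [0, 0, 0], "turn": 0, "jaw": -0.5}, {"delta_pos": [0, 0, 0], "turn": 0, "jaw": -0.5}]'

```text
time: 6.48
tool_pos: [0.4586, -0.3448, 0.1991]
tcp_rot: [3.116, 0.384, 0.002]
wrist_force: [0.2, -0.2, -2.1]
width: 0.528
grip_force: 41.9
```

Call:
drive_tool --increments '[{"delta_pos": [0, 0, 2], "turn": 0, "jaw": -0.5}, {"delta_pos": [0, 0, 0], "turn": 0, "jaw": -0.5}]'

```text
time: 6.65
tool_pos: [0.4583, -0.3449, 0.1967]
tcp_rot: [3.117, 0.384, 0.002]
wrist_force: [0.6, 0.6, -2.0]
width: 0.533
grip_force: 41.9
```

Call:
drive_tool --increments '[{"delta_pos": [0, 0, 2], "turn": 0, "jaw": -0.5}, {"delta_pos": [0, 0, 0], "turn": 0, "jaw": -0.5}]'

```text
time: 6.82
tool_pos: [0.4578, -0.3446, 0.1939]
tcp_rot: [3.118, 0.383, 0.0]
wrist_force: [0.0, 0.3, -2.0]
width: 0.535
grip_force: 41.9
```

Call:
drive_tool --increments '[{"delta_pos": [0, 0, 2], "turn": 0, "jaw": -0.5}, {"delta_pos": [0, 0, 2], "turn": 0, "jaw": -0.5}, {"delta_pos": [0, 0, 0], "turn": 0, "jaw": -0.5}]'

```text
time: 7.07
tool_pos: [0.4575, -0.3444, 0.1891]
tcp_rot: [-3.117, -0.383, 0.001]
wrist_force: [-1.0, 0.8, -2.4]
width: 0.533
grip_force: 41.9
```

Call:
drive_tool --increments '[{"delta_pos": [0, 0, 1.5], "turn": 0, "jaw": -0.5}, {"delta_pos": [0, 0, 0], "turn": 0, "jaw": -0.5}]'

```text
time: 7.23
tool_pos: [0.4578, -0.3446, 0.1882]
tcp_rot: [-3.118, -0.384, 0.0]
wrist_force: [0.0, -0.1, -1.3]
width: 0.531
grip_force: 41.9
```

Call:
drive_tool --increments '[{"delta_pos": [0, 0, 1.5], "turn": 0, "jaw": -0.5}, {"delta_pos": [0, 0, 0], "turn": 0, "jaw": -0.5}]'

```text
time: 7.4
tool_pos: [0.4579, -0.3447, 0.1881]
tcp_rot: [-3.118, -0.384, 0.0]
wrist_force: [-3.1, 3.1, 8.8]
width: 0.533
grip_force: 43.0
```

Call:
drive_tool --increments '[{"delta_pos": [0, 0, 0], "turn": 0, "jaw": 0.2}, {"delta_pos": [0, 0, 0], "turn": 0, "jaw": 0.4}, {"delta_pos": [0, 0, 0], "turn": 0, "jaw": 0.4}, {"delta_pos": [0, 0, 0], "turn": 0, "jaw": 0.4}, {"delta_pos": [0, 0, -10], "turn": 0, "jaw": 0.4}, {"delta_pos": [0, 0, -30], "turn": 0, "jaw": 0.4}, {"delta_pos": [0, 0, -35], "turn": 0, "jaw": 0.4}, {"delta_pos": [0, 0, -35], "turn": 0, "jaw": 0.4}]'

```text
time: 8.07
tool_pos: [0.4573, -0.3442, 0.2975]
tcp_rot: [-3.116, -0.383, 0.002]
wrist_force: [1.7, -0.2, 0.7]
width: 0.702
grip_force: 0.0
```

Call:
drive_tool --increments '[{"delta_pos": [0, 0, -35], "turn": 0, "jaw": 0.4}, {"delta_pos": [0, 0, -30], "turn": 0, "jaw": 0.2}, {"delta_pos": [0, 0, 0], "turn": 0, "jaw": 0}]'

```text
time: 8.32
tool_pos: [0.4597, -0.3461, 0.3709]
tcp_rot: [3.108, 0.382, 0.015]
wrist_force: [1.0, -0.2, 1.5]
width: 0.5
grip_force: 0.0
```

```bash
cat > cas.py <<'E'
from fit import *
T,S='top','scene'
o=-.4
st=[(T,200+o,174.4+o,(107.5,55,0)),(T,237.6+o,170+o,(107.5,-55,0)),(T,216+o,240.4+o,(-107.5,55,5)),(T,251.6+o,235.6+o,(-107.5,-55,5)),(S,439+o,224.4+o,(107.5,55,0)),(S,396+o,188.4+o,(-107.5,-55,5))]
p,r=fit(st,[.44,.34,.17],z=.0695,pitch=np.radians(28));print('stand',p.round(4),r.tolist())
cas=[(T,208+o,212.4+o,(0,46,46)),(T,238+o,209+o,(0,-46,46)),(T,203+o,185+o,(80,50,12)),(T,235.4+o,180+o,(80,-50,12)),
     (S,408+o,214+o,(80,-50,12)),(S,438+o,214+o,(80,50,12)),(S,407+o,219.6+o,(80,-50,-12)),(S,438+o,219+o,(80,50,-12)),(S,405+o,190+o,(-7,-46,52)),(S,434.4+o,190.4+o,(-7,46,52))]
for z in(None,.0801,.083):
    c,r=fit(cas,[.44,.34,.17]+([.08] if z is None else []),z=z,pitch=np.radians(28));print('cas',c.round(4),r.tolist())
E
python3 cas.py
python3 -c "
from plan import *
go([.44,.33,.25],14)
c=snap('scene','pics/s4.png');d=snap('top','pics/t4.png')
a=cv2.imread('pics/s4.png')[140:260,180:290];b=cv2.imread('pics/t4.png')[150:250,410:500]
a=cv2.resize(a,None,fx=3,fy=3,interpolation=cv2.INTER_CUBIC);b=cv2.resize(b,None,fx=3.6,fy=3.6,interpolation=cv2.INTER_CUBIC)
cv2.imwrite('pics/v4.png',np.hstack([a,b]))"
```

```text
stand [0.4367 0.3386 0.111 ] [[0.8, 1.2], [-0.1, 1.2], [0.7, -1.3], [-0.8, -0.5], [0.4, 0.3], [-0.0, 0.1]]
cas [0.4382 0.3393 0.1426 0.0845] [[-1.1, 1.5], [-0.2, 0.2], [-1.9, -0.1], [-0.7, -0.2], [-1.3, 0.1], [0.6, 0.3], [-1.2, 0.8], [-0.6, 1.7], [-0.3, -0.6], [-1.6, -0.8]]
cas [0.4373 0.3402 0.1425] [[-0.9, 1.9], [-0.1, 0.6], [-1.7, 0.4], [-0.6, 0.3], [-1.3, 0.5], [0.5, 0.8], [-1.1, 1.3], [-0.6, 2.1], [-0.3, -0.1], [-1.6, -0.3]]
cas [0.4379 0.3396 0.1425] [[-1.1, 1.6], [-0.2, 0.4], [-1.8, 0.0], [-0.6, -0.1], [-1.3, 0.2], [0.6, 0.5], [-1.1, 1.0], [-0.6, 1.9], [-0.3, -0.4], [-1.6, -0.6]]
t8.32 grasp [ 0.4614 -0.3475  0.2159] A0 14.0 tilt 0.82 turn 0.001 | shift after turn(mm) [ 143.4 -662.2  -40.5] | before [ 143.8 -662.1  -40.5] | w 0.500 F[ 1.  -0.2  1.5] g0.0 q6 0.64
```

View pics/v4.png

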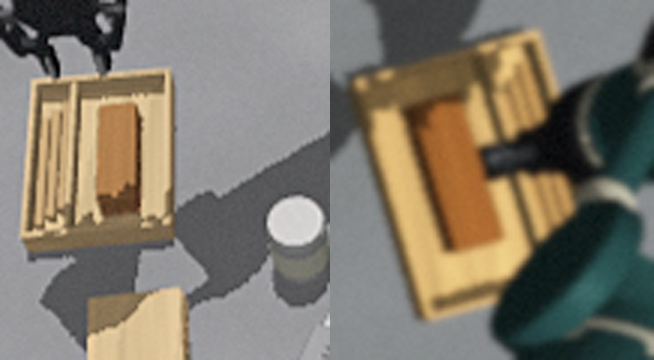

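The block lies flat in the middle of the wide compartment and is released, at (118,160) in the left crop. Now to the cassette.

```bash
python3 -c "
from plan import *
import pickle
C={n:pickle.load(open(n+'1.pkl','rb')) for n in('scene','top')}
for z in(.118,.125): print(at(C['top'],222.6,210.3,z).round(4), [at(C['scene'],u,188.5,z).round(4) for u in(404.6,434)])
print(at(C['scene'],419.5,189.6,.128))
go([.418,.337,.20],96.6)"
```

```text
[0.4198 0.3364 0.118 ] [array([0.4063, 0.2916, 0.118 ]), array([0.3916, 0.3876, 0.118 ])]
[0.4194 0.3343 0.125 ] [array([0.411 , 0.2906, 0.125 ]), array([0.3964, 0.386 , 0.125 ])]
[0.40994232 0.33850273 0.128     ]
t8.42 grasp [ 0.4589 -0.3454  0.2095] A0 14.0 tilt 0.29 turn -1.441 | shift after turn(mm) [682.6  37.8   7.2] | before [ 125.8 -672.     7.2] | w 0.501 F[-0.6 -1.  -0.4] g0.0 q6 0.64
```

Call:
drive_tool --increments '[{"delta_pos": [0, 0, 0], "turn": -0.12, "jaw": -0.1}, {"delta_pos": [0, 0, 0], "turn": -0.12, "jaw": -0.1}, {"delta_pos": [0, 0, 0], "turn": -0.12, "jaw": -0.1}, {"delta_pos": [0, 0, 0], "turn": -0.12, "jaw": -0.1}, {"delta_pos": [0, 0, 0], "turn": -0.12, "jaw": -0.1}, {"delta_pos": [0, 0, 0], "turn": -0.12, "jaw": -0.1}]'

```text
time: 8.92
tool_pos: [0.4571, -0.344, 0.3593]
tcp_rot: [-2.775, -1.464, 0.003]
wrist_force: [-0.1, -0.0, -0.0]
width: 0.45
grip_force: 0.0
```

Call:
drive_tool --increments '[{"delta_pos": [0, 0, 0], "turn": -0.12, "jaw": -0.1}, {"delta_pos": [0, 0, 0], "turn": -0.12, "jaw": -0.1}, {"delta_pos": [0, 0, 0], "turn": -0.12, "jaw": -0.1}, {"delta_pos": [0, 0, 0], "turn": -0.12, "jaw": -0.1}, {"delta_pos": [0, 0, 0], "turn": -0.12, "jaw": -0.1}, {"delta_pos": [0, 0, 0], "turn": -0.12, "jaw": -0.1}]'

```text
time: 9.42
tool_pos: [0.4571, -0.344, 0.3593]
tcp_rot: [-2.081, -2.347, 0.0]
wrist_force: [-0.3, -0.5, -0.3]
width: 0.454
grip_force: 0.0
```

```bash
python3 -c "
from plan import *
go([.418,.337,.20],96.6)"
```

```text
t9.42 grasp [ 0.4566 -0.3436  0.2043] A0 96.9 tilt 0.25 turn 0.005 | shift after turn(mm) [680.5  39.9   6.3] | before [680.3  43.2   6.3] | w 0.454 F[-0.3 -0.5 -0.3] g0.0 q6 -0.81
```

Call:
drive_tool --increments '[{"delta_pos": [38, 2, 0], "turn": 0.005, "jaw": -0.1}, {"delta_pos": [38, 2, 0], "turn": 0, "jaw": -0.1}, {"delta_pos": [38, 2, 0], "turn": 0, "jaw": -0.1}, {"delta_pos": [38, 2, 0], "turn": 0, "jaw": -0.1}, {"delta_pos": [38, 2, 0], "turn": 0, "jaw": -0.1}, {"delta_pos": [38, 2, 0], "turn": 0, "jaw": -0.1}, {"delta_pos": [38, 2, 0], "turn": 0, "jaw": -0.1}, {"delta_pos": [38, 2, 0], "turn": 0, "jaw": -0.1}]'

```text
time: 10.08
tool_pos: [0.439, -0.0389, 0.3598]
tcp_rot: [-2.096, -2.336, 0.003]
wrist_force: [0.8, 0.7, 0.5]
width: 0.448
grip_force: 0.0
```

Call:
drive_tool --increments '[{"delta_pos": [38, 2, 0], "turn": 0, "jaw": -0.1}, {"delta_pos": [38, 2, 0], "turn": 0, "jaw": -0.1}, {"delta_pos": [38, 2, 0], "turn": 0, "jaw": -0.1}, {"delta_pos": [38, 2, 0], "turn": 0, "jaw": -0.1}, {"delta_pos": [38, 2, 0], "turn": 0, "jaw": -0.1}, {"delta_pos": [38, 2, 0], "turn": 0, "jaw": -0.1}, {"delta_pos": [38, 2, 0], "turn": 0, "jaw": -0.1}, {"delta_pos": [38, 2, 0], "turn": 0, "jaw": -0.1}]'

```text
time: 10.75
tool_pos: [0.4219, 0.2648, 0.3597]
tcp_rot: [-2.096, -2.339, 0.005]
wrist_force: [0.4, -0.5, 0.4]
width: 0.45
grip_force: 0.0
```

Call:
drive_tool --increments '[{"delta_pos": [30, 4, 0], "turn": 0, "jaw": -0.1}, {"delta_pos": [28, 4, 0], "turn": 0, "jaw": -0.1}, {"delta_pos": [14, 0, 0], "turn": 0, "jaw": -0.1}, {"delta_pos": [0, 0, 0], "turn": 0, "jaw": -0.1}, {"delta_pos": [0, 0, 0], "turn": 0, "jaw": -0.1}]'

```text
time: 11.17
tool_pos: [0.4228, 0.3356, 0.3601]
tcp_rot: [-2.095, -2.341, 0.006]
wrist_force: [-0.5, -0.3, -0.1]
width: 0.45
grip_force: 0.0
```

```bash
python3 -c "
from plan import *
go([.418,.337,.127],96.6)
c=snap('scene','pics/s5.png');d=snap('top','pics/t5.png')
a=cv2.imread('pics/s5.png')[130:250,370:470];b=cv2.imread('pics/t5.png')[150:250,180:275]
a=cv2.resize(a,None,fx=4,fy=4,interpolation=cv2.INTER_CUBIC);b=cv2.resize(b,None,fx=4,fy=4.8,interpolation=cv2.INTER_CUBIC)
cv2.imwrite('pics/v5.png',np.hstack([a,b]))"
```

```text
t11.17 grasp [0.4223 0.3352 0.2051] A0 96.3 tilt 0.21 turn -0.005 | shift after turn(mm) [ 2.5 -3.9 78.1] | before [ 2.5 -3.9 78.1] | w 0.450 F[-0.5 -0.3 -0.1] g0.0 q6 0.51
```

Call:
drive_tool --increments '[{"delta_pos": [2, -3, 15], "turn": -0.005, "jaw": -0.1}, {"delta_pos": [0, 0, 25], "turn": 0, "jaw": -0.1}, {"delta_pos": [0, 0, 20], "turn": 0, "jaw": -0.1}, {"delta_pos": [0, 0, 10], "turn": 0, "jaw": -0.1}, {"delta_pos": [0, 0, 5], "turn": 0, "jaw": -0.1}, {"delta_pos": [0, 0, 5], "turn": 0, "jaw": -0.1}, {"delta_pos": [0, 0, 2], "turn": 0, "jaw": -0.1}, {"delta_pos": [0, 0, 0], "turn": 0, "jaw": -0.1}]'

```text
time: 11.93
tool_pos: [0.4206, 0.3373, 0.2802]
tcp_rot: [2.092, 2.344, 0.001]
wrist_force: [-0.1, 0.5, 0.5]
width: 0.448
grip_force: 0.0
```

```bash
python3 -c "
from plan import *
go([.419,.337,.123],96.6)
c=snap('scene','pics/s6.png');d=snap('top','pics/t6.png')
a=cv2.imread('pics/s6.png')[150:250,370:460];b=cv2.imread('pics/t6.png')[150:250,190:270]
a=cv2.resize(a,None,fx=4.5,fy=4.5,interpolation=cv2.INTER_CUBIC);b=cv2.resize(b,None,fx=4.5,fy=4.5,interpolation=cv2.INTER_CUBIC)
cv2.imwrite('pics/v6.png',np.hstack([a,b]))"
```

```text
t11.93 grasp [0.4207 0.3374 0.1252] A0 96.5 tilt 0.05 turn -0.002 | shift after turn(mm) [-0.2 -1.7  2.2] | before [-0.2 -1.7  2.2] | w 0.448 F[-0.1  0.5  0.5] g0.0 q6 0.52
```

View pics/v6.png

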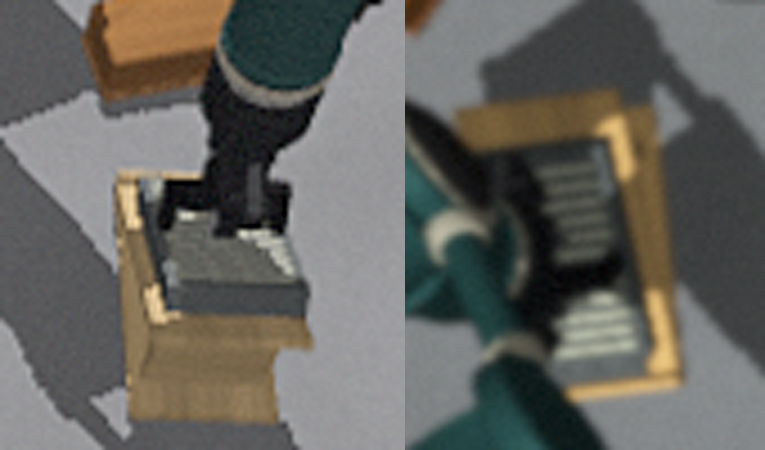

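The fingers straddle the bar, one at about (240,190) between the bar ends at x 165 and 290, and they are nearly centred. I'll close gently.

Call:
drive_tool --increments '[{"delta_pos": [0, -1, 2], "turn": 0, "jaw": -0.3}, {"delta_pos": [0, 0, 0], "turn": 0, "jaw": -0.5}, {"delta_pos": [0, 0, 0], "turn": 0, "jaw": -0.6}, {"delta_pos": [0, 0, 0], "turn": 0, "jaw": -0.7}, {"delta_pos": [0, 0, 0], "turn": 0, "jaw": -1}, {"delta_pos": [0, 0, 0], "turn": 0, "jaw": -1}]' --grip_force 30

```text
time: 12.53
tool_pos: [0.416, 0.3372, 0.2783]
tcp_rot: [-2.088, -2.34, 0.012]
wrist_force: [-16.2, -1.3, 11.3]
width: 0.244
grip_force: 28.8
```

Call:
drive_tool --increments '[{"delta_pos": [0, 0, 0], "turn": 0, "jaw": -1}, {"delta_pos": [0, 0, 0], "turn": 0, "jaw": -1}]'

```text
time: 12.7
tool_pos: [0.416, 0.3372, 0.2783]
tcp_rot: [-2.088, -2.34, 0.012]
wrist_force: [-16.1, -1.9, 11.5]
width: 0.241
grip_force: 28.8
```

Call:
drive_tool --increments '[{"delta_pos": [0, -2, 0], "turn": 0, "jaw": -1}, {"delta_pos": [0, -2, 0], "turn": 0, "jaw": -1}, {"delta_pos": [0, 0, 0], "turn": 0, "jaw": -1}]' --grip_force 60

```text
time: 12.95
tool_pos: [0.4144, 0.3369, 0.2785]
tcp_rot: [-2.09, -2.344, 0.001]
wrist_force: [-6.2, -1.9, 5.7]
width: 0.222
grip_force: 59.5
```

Call:
drive_tool --increments '[{"delta_pos": [0, 0, -3], "turn": 0, "jaw": -1}, {"delta_pos": [0, 0, -5], "turn": 0, "jaw": -1}, {"delta_pos": [0, 0, -8], "turn": 0, "jaw": -1}, {"delta_pos": [0, 0, -14], "turn": 0, "jaw": -1}, {"delta_pos": [0, 0, 0], "turn": 0, "jaw": -1}, {"delta_pos": [0, 0, 0], "turn": 0, "jaw": -1}]'

```text
time: 13.45
tool_pos: [0.4159, 0.3371, 0.3087]
tcp_rot: [2.091, 2.344, 0.004]
wrist_force: [-0.6, -0.5, -5.0]
width: 0.214
grip_force: 59.0
```

```bash
python3 -c "
from plan import *
go([.419,.337,.2],96.6)
c=snap('scene','pics/s7.png');d=snap('top','pics/t7.png')
a=cv2.imread('pics/s7.png')[150:250,380:460];b=cv2.imread('pics/t7.png')[150:250,190:270]
a=cv2.resize(a,None,fx=5,fy=5,interpolation=cv2.INTER_CUBIC);b=cv2.resize(b,None,fx=5,fy=5,interpolation=cv2.INTER_CUBIC)
cv2.imwrite('pics/v7.png',np.hstack([a,b]))"
```

```text
t13.45 grasp [0.4163 0.3373 0.1537] A0 96.5 tilt 0.16 turn -0.001 | shift after turn(mm) [ -0.6   2.8 -46.3] | before [ -0.6   2.8 -46.3] | w 0.214 F[-0.6 -0.5 -5. ] g59.0 q6 0.52
```

```bash
cat > tilt.py <<'E'
from h import *
from scipy.spatial.transform import Rotation as Ro
def table(cam,im,bar,yaw,ys=(-30,0,30)):
    for y in ys:
        print('y',y)
        for th in (0,6,12,16,20,24,28,32):
            R=Ro.from_euler('ZY',[yaw,-np.radians(th)]).as_matrix()
            P=[proj(cam,R@(np.array(l)-np.array((0,0,41)))/1e3+bar) for l in((80,y,12),(80,y,-12))]
            print(th,np.round(P,1).tolist())
        u=int(round(P[0][0])); 
        for k in(u-2,u,u+2): print('col',k,' '.join('%d:%d,%d'%(v,im[v,k].mean(),int(im[v,k,2])-int(im[v,k,0])) for v in range(196,232)))
if __name__=='__main__':
    import pickle
    c=bot.read_camera('scene'); im=cv2.imread('pics/s7.png').astype(int)
    table(c,im,np.array([.4163,.3373,.149]),np.radians(6.6),(20,35))
E
python3 tilt.py
```

```text
y 20
0 [[427.1, 214.0], [425.5, 217.6]]
6 [[427.8, 213.4], [426.2, 217.8]]
12 [[428.5, 212.5], [427.0, 217.5]]
16 [[428.9, 211.8], [427.5, 217.2]]
20 [[429.4, 210.9], [428.0, 216.7]]
24 [[429.8, 209.9], [428.5, 216.1]]
28 [[430.2, 208.8], [429.0, 215.3]]
32 [[430.6, 207.5], [429.5, 214.4]]
col 429 196:81,3 197:134,10 198:158,7 199:120,5 200:85,2 201:92,6 202:85,3 203:107,9 204:98,5 205:98,7 206:99,8 207:95,8 208:104,9 209:69,-2 210:63,-4 211:77,-4 212:73,-2 213:71,-3 214:74,-1 215:70,-8 216:79,12 217:97,40 218:102,50 219:104,52 220:104,50 221:104,48 222:102,51 223:104,47 224:102,44 225:113,52 226:119,55 227:110,52 228:100,49 229:96,46 230:100,47 231:92,49
col 431 196:67,4 197:167,14 198:183,9 199:178,9 200:157,13 201:86,7 202:89,7 203:95,12 204:98,8 205:100,10 206:100,7 207:99,6 208:105,7 209:67,0 210:72,-1 211:76,-4 212:68,-3 213:73,-4 214:70,-5 215:71,-4 216:85,12 217:95,40 218:105,48 219:103,48 220:103,48 221:104,49 222:106,47 223:105,52 224:106,52 225:113,51 226:119,54 227:107,57 228:109,36 229:140,5 230:150,-4 231:155,-4
col 433 196:0,-2 197:93,10 198:127,3 199:175,10 200:167,10
[... 1056 characters left out ...]
 201:123,-2 202:119,-3 203:164,8 204:165,8 205:110,-1 206:92,6 207:94,4 208:95,7 209:70,-1 210:65,-1 211:75,-3 212:74,-2 213:72,-2 214:68,-1 215:72,-1 216:85,12 217:115,26 218:112,36 219:88,52 220:93,49 221:95,48 222:97,46 223:98,44 224:99,49 225:102,51 226:109,58 227:135,23 228:152,0 229:153,-3 230:157,-3 231:155,-3
col 438 196:154,-2 197:150,-3 198:153,-2 199:154,-2 200:154,-3 201:152,-4 202:142,-2 203:130,-4 204:131,-3 205:131,-3 206:95,-4 207:59,0 208:71,4 209:66,0 210:67,-5 211:72,1 212:69,2 213:72,1 214:68,-2 215:67,-5 216:79,-2 217:135,-5 218:164,-4 219:158,-4 220:153,-3 221:145,5 222:129,16 223:107,35 224:86,52 225:95,51 226:99,63 227:122,37 228:146,4 229:155,-5 230:157,-4 231:154,-1
```

Run:
```python
from tilt import *
c=bot.read_camera('scene');t=bot.read_camera('top')
def pr(cam,bar,th,l,yaw=np.radians(6.6)):
    R=Ro.from_euler('ZY',[yaw,-np.radians(th)]).as_matrix()
    return np.round(proj(cam,R@(np.array(l)-np.array((0,0,41)))/1e3+bar),1)
b0=np.array([.4175,.337,.118])
print('before',pr(c,b0,28,(80,20,-12)),pr(c,b0,28,(80,20,12)))
for n,u in(('s1',424),('s1',430),('s6',428),('s6',432)):
    im=cv2.imread({'s1':'pics/scene1.png'}.get(n,f'pics/{n}.png')).astype(int)
    print(n,u,' '.join('%d:%d,%d'%(v,im[v,u].mean(),im[v,u,2]-im[v,u,0]) for v in range(206,226)))
# top: +x frame edge rows
for n in('t6','t7'):
    im=cv2.imread(f'pics/{n}.png').astype(int)
    for u in(228,232): print(n,u,' '.join('%d:%d,%d'%(v,im[v,u].mean(),im[v,u,2]-im[v,u,0]) for v in range(166,192)))
print('before top',pr(t,b0,28,(80,-20,12)),[ (th,pr(t,b0+[-.001,0,.031],th,(80,-20,12))) for th in(8,16,24,28)])
```

```text
before [426.7 220.3] [427.9 214. ]
s1 424 206:153,9 207:152,10 208:167,9 209:159,9 210:159,9 211:168,9 212:140,6 213:118,-5 214:100,-4 215:78,-2 216:79,1 217:80,-4 218:77,-7 219:92,5 220:157,62 221:180,70 222:175,69 223:175,68 224:170,68 225:139,62
s1 430 206:174,10 207:158,10 208:159,6 209:148,8 210:152,7 211:153,7 212:146,8 213:130,-5 214:115,-1 215:74,-5 216:77,-4 217:80,-3 218:79,-6 219:73,-14 220:163,64 221:191,74 222:184,71 223:185,72 224:191,70 225:166,65
s6 428 206:101,5 207:93,7 208:91,6 209:94,8 210:91,7 211:93,7 212:90,7 213:61,1 214:70,-1 215:69,-2 216:75,-1 217:71,-4 218:66,-4 219:75,-8 220:98,29 221:105,53 222:106,47 223:105,45 224:104,41 225:105,53
s6 432 206:169,9 207:172,12 208:179,11 209:121,6 210:90,5 211:100,11 212:100,8 213:59,0 214:68,-4 215:69,-2 216:70,-5 217:74,-2 218:73,-7 219:67,-5 220:88,34 221:107,49 222:102,49 223:107,48 224:103,51 225:116,50
t6 228 166:63,-5 167:65,-4 168:62,-1 169:65,4 170:66,19 171:72,37 172:77,47 173:75,51 174:79,51 175:77,50 176:78,51 177:79,53 178:80,48 179:71,43 180:58,27 181:45,8 182:42,-3 183:46,-2 184:50,-3 185:54,0 186:69,1 18
[... 270 characters left out ...]
88:71,0 189:72,2 190:81,5 191:85,5
t7 228 166:66,-5 167:65,-3 168:64,0 169:65,6 170:67,20 171:71,39 172:74,48 173:79,50 174:78,52 175:82,53 176:79,51 177:75,46 178:65,34 179:51,10 180:55,-1 181:69,-3 182:69,-4 183:69,-2 184:85,4 185:94,8 186:80,4 187:68,4 188:74,4 189:84,8 190:78,7 191:62,4
t7 232 166:64,-4 167:63,-3 168:66,1 169:68,14 170:76,34 171:84,51 172:84,56 173:85,57 174:88,56 175:88,55 176:85,57 177:80,49 178:66,32 179:51,15 180:53,6 181:69,1 182:77,-3 183:81,-1 184:80,-4 185:87,-3 186:93,-5 187:100,-5 188:100,-4 189:99,-4 190:100,-5 191:105,-5
before top [225.1 181.6] [(8, array([225. , 182.3])), (16, array([223.8, 181.2])), (24, array([222.6, 180.7])), (28, array([222.1, 180.6]))]
```

The cassette now slopes about 20° in the grip, judging by its high end's rows in the scene view. The bay is uncovered, so I'll take a close look at it.

Run:
```python
import cv2,numpy as np
s=6
def cr(f,x,y,w,h):
    im=cv2.imread(f);c=cv2.resize(im[y:y+h,x:x+w],None,fx=s,fy=s,interpolation=cv2.INTER_CUBIC)
    for k in range(0,w,10):
        cv2.line(c,(k*s,0),(k*s,6),(0,0,255),1)
        if (x+k)%20==0: cv2.putText(c,str(x+k),(k*s,18),0,.35,(0,0,255),1)
    for k in range(0,h,10):
        cv2.line(c,(0,k*s),(6,k*s),(0,0,255),1)
        if (y+k)%20==0: cv2.putText(c,str(y+k),(8,k*s+4),0,.35,(0,0,255),1)
    return c
a=cr('pics/t7.png',304,104,62,92);b=cr('pics/s7.png',274,198,70,92)
cv2.imwrite('pics/v8.png',np.hstack([a,b]));print(np.hstack([a,b]).shape)
```

```text
(552, 792, 3)
```

View pics/v8.png

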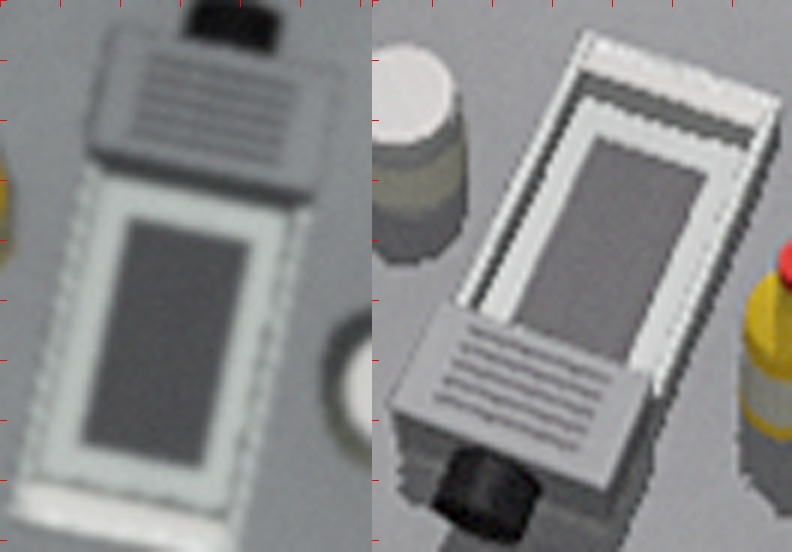

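Run:
```python
from fit import *
T,S='top','scene'
t=lambda X,Y,l:(T,304+(X+.5)/6-.5,104+(Y+.5)/6-.5,l)
s=lambda X,Y,l:(S,274+(X-372+.5)/6-.5,198+(Y+.5)/6-.5,l)
A=[t(12,518,(-113,61,22)),t(25,482,(-91,58,22)),t(232,515,(-91,-58,22)),t(88,150,(83,61,58)),t(312,195,(83,-61,58)),t(105,25,(150,61,58)),t(338,70,(150,-61,58))]
B=[s(585,32,(-113,-61,23)),s(780,100,(-113,61,23)),s(582,70,(-91,-54,20)),s(752,128,(-91,54,20)),s(438,309,(83,-61,58)),s(652,372,(83,61,58)),s(390,402,(150,-61,58)),s(605,490,(150,61,58))]
for o in(A+B,A,B):
    b,r=fit(o,[.58,.01,-.2],z=.014);print(b.round(4),np.degrees(b[2]).round(2),r.tolist())
```

```text
[ 0.5843  0.0128 -0.2168] -12.42 [[-0.4, 0.0], [-0.1, -0.5], [1.0, 1.5], [-0.4, -0.8], [0.4, -0.4], [1.2, -0.4], [0.4, -0.1], [-0.4, -0.2], [0.3, -0.5], [-0.4, -0.4], [0.8, -0.1], [0.5, -2.2], [0.9, 0.3], [-0.3, 0.9], [0.7, -0.1]]
[ 0.5837  0.0135 -0.2106] -12.06 [[-0.4, 0.4], [-0.2, -0.2], [0.9, 1.6], [-0.9, -0.5], [0.1, -0.4], [0.6, -0.1], [-0.1, -0.1]]
[ 0.5849  0.0121 -0.2231] -12.78 [[-0.4, -0.1], [0.2, -0.2], [-0.4, -0.3], [0.7, 0.2], [0.1, -2.3], [0.4, 0.5], [-0.8, 0.8], [0.1, 0.1]]
```

```bash
python3 -c "
from plan import *
go([.44,.03,.19],77.6); go([.5745,.0149,.19],77.6)"
```

```text
t13.70 grasp [0.4147 0.3364 0.1517] A0 96.5 tilt 0.10 turn 0.330 | shift after turn(mm) [-293.9   90.4  -38. ] | before [-307.3   -9.8  -38. ] | w 0.215 F[-0.7 -0.  -4.6] g59.0 q6 0.52
t13.70 grasp [0.4147 0.3364 0.1517] A0 96.5 tilt 0.10 turn 0.330 | shift after turn(mm) [-279.7  225.   -38.2] | before [-337.6  122.1  -38.2] | w 0.215 F[-0.7 -0.  -4.6] g59.0 q6 0.52
```

Call:
drive_tool --increments '[{"delta_pos": [0, 0, -15], "turn": 0, "jaw": -1}, {"delta_pos": [0, 0, -15], "turn": 0.055, "jaw": -1}, {"delta_pos": [0, 0, -10], "turn": 0.055, "jaw": -1}, {"delta_pos": [0, 0, 0], "turn": 0.055, "jaw": -1}, {"delta_pos": [0, 0, 0], "turn": 0.055, "jaw": -1}, {"delta_pos": [0, 0, 0], "turn": 0.055, "jaw": -1}, {"delta_pos": [0, 0, 0], "turn": 0.055, "jaw": -1}]' --grip_force 40

```text
time: 14.28
tool_pos: [0.415, 0.3367, 0.347]
tcp_rot: [-2.451, -1.966, 0.002]
wrist_force: [0.1, -0.4, -5.0]
width: 0.217
grip_force: 59.0
```

```bash
python3 -c "
from plan import *
go([.44,.03,.19],77.6); go([.5745,.0149,.19],77.6)"
```

```text
t14.28 grasp [0.4149 0.3366 0.192 ] A0 77.5 tilt 0.06 turn -0.002 | shift after turn(mm) [-294.    90.4    2.2] | before [-293.8   91.     2.2] | w 0.217 F[ 0.1 -0.4 -5. ] g59.0 q6 0.85
t14.28 grasp [0.4149 0.3366 0.192 ] A0 77.5 tilt 0.06 turn -0.002 | shift after turn(mm) [-279.9  225.     2.1] | before [-279.4  225.6    2.1] | w 0.217 F[ 0.1 -0.4 -5. ] g59.0 q6 0.85
```

Call:
drive_tool --increments '[{"delta_pos": [-15, 5, 0], "turn": 0, "jaw": -1}, {"delta_pos": [-30, 9, 0], "turn": 0, "jaw": -1}, {"delta_pos": [-35, 11, 0], "turn": 0, "jaw": -1}, {"delta_pos": [-35, 11, 0], "turn": 0, "jaw": -1}, {"delta_pos": [-35, 11, 0], "turn": 0, "jaw": -1}, {"delta_pos": [-35, 11, 0], "turn": 0, "jaw": -1}, {"delta_pos": [-35, 11, 0], "turn": 0, "jaw": -1}, {"delta_pos": [-35, 11, 0], "turn": 0, "jaw": -1}]'

```text
time: 14.95
tool_pos: [0.4382, 0.069, 0.3473]
tcp_rot: [-2.447, -1.97, 0.001]
wrist_force: [1.4, 0.9, -5.3]
width: 0.218
grip_force: 59.1
```

Call:
drive_tool --increments '[{"delta_pos": [-27, 8, 0], "turn": 0, "jaw": -1}, {"delta_pos": [-13, 3, 0], "turn": 0, "jaw": -1}, {"delta_pos": [0, 15, 0], "turn": 0, "jaw": -1}, {"delta_pos": [4, 25, 0], "turn": 0, "jaw": -1}, {"delta_pos": [5, 30, 0], "turn": 0, "jaw": -1}, {"delta_pos": [5, 30, 0], "turn": 0, "jaw": -1}, {"delta_pos": [0, 22, 0], "turn": 0, "jaw": -1}, {"delta_pos": [0, 10, 0], "turn": 0, "jaw": -1}]'

```text
time: 15.62
tool_pos: [0.5754, 0.0141, 0.3473]
tcp_rot: [2.447, 1.968, 0.002]
wrist_force: [-0.6, 0.0, -3.3]
width: 0.154
grip_force: 43.7
```

Call:
drive_tool --increments '[{"delta_pos": [0, 0, 0], "turn": 0, "jaw": -1}, {"delta_pos": [0, 0, 0], "turn": 0, "jaw": -1}, {"delta_pos": [0, 0, 0], "turn": 0, "jaw": -1}]'

```text
time: 15.87
tool_pos: [0.5717, 0.0147, 0.3468]
tcp_rot: [-2.447, -1.968, 0.003]
wrist_force: [0.0, -0.0, -4.3]
width: 0.15
grip_force: 43.7
```

```bash
cat > bay.py <<'E'
from plan import *
b=np.array([.5843,.0128,.014]);R=Ro.from_euler('z',-12.4,degrees=True).as_matrix()
def W(x,y,z): return b+R@np.array([x,y,z])/1e3
def where():
    s=bot.read_state();Rt=Ro.from_rotvec(s['tcp_rot']).as_matrix();g=s['tool_pos']+Rt[:,2]*.155
    print('t%.2f grasp in bay frame'%s['time'],(R.T@(g-b)*1e3).round(1),'heading err',np.degrees(np.arctan2(Rt[1,0],Rt[0,0])).round(2)-77.6,'w %.3f'%s['width'],'F(bay)',(R.T@s['wrist_force']).round(1),'g%.0f'%s['grip_force'])
def pr(cam,bar,th,l,dy=0):
    Q=R@Ro.from_euler('y',-th,degrees=True).as_matrix()
    return np.round(proj(cam,Q@(np.array(l)-np.array((0,0,41)))/1e3+bar),1)
E
python3 - <<'E'
from bay import *
where()
c=snap('scene','pics/s9.png');t=snap('top','pics/t9.png')
s=bot.read_state();g=s['tool_pos']-[0,0,.155+.005]
im=cv2.imread('pics/s9.png').astype(int)
for th in(12,16,20,24,28): print(th,pr(c,g,th,(80,0,12)),pr(c,g,th,(80,0,-12)),pr(c,g,th,(80,50,-12)),pr(c,g,th,(80,-50,-12)))
u=int(pr(c,g,20,(80,20,-12))[0])
for k in(u-12,u-6,u,u+6):print(k,' '.join('%d:%d,%d'%(v,im[v,k].mean(),im[v,k,2]-im[v,k,0]) for v in range(205,262)))
E
```

```text
t15.87 grasp in bay frame [-13.2  -0.9 177.8] heading err 0.030000000000001137 w 0.150 F(bay) [ 0.  -0.  -4.3] g44
12 [302.8 235.5] [302.5 240.4] [318.2 245.9] [287.  234.9]
16 [302.7 234.8] [302.1 240.1] [317.9 245.7] [286.6 234.6]
20 [302.6 233.9] [301.8 239.7] [317.7 245.3] [286.2 234.2]
24 [302.5 232.9] [301.5 239.1] [317.5 244.7] [285.8 233.5]
28 [302.5 231.8] [301.3 238.4] [317.4 244. ] [285.6 232.8]
296 205:154,-4 206:156,-2 207:154,-2 208:155,-3 209:154,-2 210:156,-2 211:156,-3 212:153,-1 213:150,-2 214:156,-2 215:157,-4 216:157,-2 217:156,-4 218:159,-2 219:141,-2 220:135,-2 221:153,-1 222:154,-3 223:153,-4 224:151,-4 225:150,-4 226:169,4 227:181,11 228:164,5 229:145,-5 230:200,13 231:216,15 232:181,5 233:154,-4 234:168,-2 235:143,-2 236:76,-5 237:57,-3 238:65,-2 239:85,-2 240:175,-1 241:207,0 242:212,0 243:212,0 244:212,1 245:209,-1 246:208,-2 247:207,-2 248:211,0 249:220,-1 250:221,0 251:172,-2 252:70,1 253:143,-3 254:150,-2 255:137,-1 256:178,-5 257:147,-1 258:85,-2 259:94,-1 260:78,-2 261:60,-4
302 205:53,-1 206:24,-3 207:18,-1 208:13,-5 209:2,-1 210:9,3 211:20,-6 212:24,
[... 914 characters left out ...]
 248:62,-4 249:58,2 250:53,0 251:58,0 252:57,0 253:59,3 254:55,-3 255:56,-5 256:81,-4 257:96,-2 258:87,-2 259:58,2 260:75,-2 261:88,1
314 205:26,-1 206:34,-8 207:19,1 208:28,-4 209:25,-1 210:20,-3 211:22,-4 212:74,-4 213:101,1 214:91,0 215:77,-1 216:76,-2 217:111,9 218:132,11 219:102,11 220:59,-8 221:109,10 222:129,9 223:90,3 224:74,-1 225:123,10 226:116,11 227:67,-2 228:78,1 229:122,8 230:111,9 231:68,0 232:98,3 233:132,11 234:111,8 235:66,-5 236:102,7 237:133,13 238:118,7 239:67,-4 240:70,-4 241:75,-1 242:75,-3 243:59,-4 244:62,-2 245:60,-3 246:55,-1 247:51,-1 248:55,1 249:60,4 250:58,0 251:62,-2 252:55,-5 253:57,-2 254:59,2 255:62,1 256:59,0 257:52,2 258:76,-4 259:91,-4 260:85,0 261:86,-3
```

The cassette swung level during the move: the opening fell to 12.8 mm, so the bar is now square in the pads. I'll restore the slope by lowering its far end onto the fixed housing edge with a light grip.

Call:
drive_tool --increments '[{"delta_pos": [1, 10, 0], "turn": 0, "jaw": -1}, {"delta_pos": [0, 15, 8], "turn": 0, "jaw": -1}, {"delta_pos": [0, 15, 15], "turn": 0, "jaw": -1}, {"delta_pos": [0, 11, 15], "turn": 0, "jaw": -1}, {"delta_pos": [0, 0, 10], "turn": 0, "jaw": -1}, {"delta_pos": [0, 0, 7], "turn": 0, "jaw": -1}, {"delta_pos": [0, 0, 0], "turn": 0, "jaw": -1}, {"delta_pos": [0, 0, 0], "turn": 0, "jaw": -1}]' --grip_force 20

```text
time: 16.63
tool_pos: [0.6227, 0.0048, 0.2934]
tcp_rot: [2.447, 1.969, 0.001]
wrist_force: [0.7, -0.8, -5.3]
width: 0.148
grip_force: 44.4
```

```bash
python3 -c "
from bay import *
where()"
```

```text
t16.63 grasp in bay frame [ 39.3   0.5 124.4] heading err 0.04000000000000625 w 0.148 F(bay) [ 0.8 -0.7 -5.3] g44
```

Call:
drive_tool --increments '[{"delta_pos": [0, 0, 5], "turn": 0, "jaw": -1}, {"delta_pos": [0, 0, 4], "turn": 0, "jaw": -1}, {"delta_pos": [0, 0, 0], "turn": 0, "jaw": -1}]'

```text
time: 16.88
tool_pos: [0.6213, 0.0052, 0.2906]
tcp_rot: [-2.445, -1.968, 0.004]
wrist_force: [-24.0, 0.9, 36.3]
width: 0.151
grip_force: 58.8
```

Call:
drive_tool --increments '[{"delta_pos": [0, 0, 4], "turn": 0, "jaw": -1}, {"delta_pos": [0, 0, 0], "turn": 0, "jaw": -1}]'

```text
time: 17.05
tool_pos: [0.6201, 0.0055, 0.2884]
tcp_rot: [-2.443, -1.966, 0.008]
wrist_force: [-32.5, 3.5, 49.5]
width: 0.151
grip_force: 73.3
```

Call:
drive_tool --increments '[{"delta_pos": [0, 0, 3], "turn": 0, "jaw": -1}, {"delta_pos": [0, 0, 0], "turn": 0, "jaw": -1}]'

```text
time: 17.22
tool_pos: [0.6196, 0.0057, 0.2875]
tcp_rot: [-2.442, -1.966, 0.01]
wrist_force: [-41.6, 3.5, 60.5]
width: 0.153
grip_force: 81.1
```

Call:
drive_tool --increments '[{"delta_pos": [0, 0, 3], "turn": 0, "jaw": -1}, {"delta_pos": [0, 0, 0], "turn": 0, "jaw": -1}]'

```text
time: 17.38
tool_pos: [0.6182, 0.0061, 0.2845]
tcp_rot: [-2.439, -1.963, 0.015]
wrist_force: [-48.1, 5.8, 65.4]
width: 0.152
grip_force: 100.3
```

```bash
python3 -c "
from bay import *
where()"
```

```text
t17.38 grasp in bay frame [ 32.4   0.6 115.5] heading err 0.060000000000002274 w 0.152 F(bay) [-48.2  -4.7  65.4] g100
```

Call:
drive_tool --increments '[{"delta_pos": [0, 0, -7], "turn": 0, "jaw": -1}, {"delta_pos": [0, 0, -8], "turn": 0, "jaw": -1}, {"delta_pos": [0, 0, 0], "turn": 0, "jaw": -1}, {"delta_pos": [0, 0, 0], "turn": 0, "jaw": -1}]'

```text
time: 17.72
tool_pos: [0.6229, 0.0049, 0.2907]
tcp_rot: [2.447, 1.968, 0.003]
wrist_force: [-6.2, 1.0, 13.8]
width: 0.151
grip_force: 54.9
```

Run:
```python
from bay import *
where()
c=snap('scene','pics/s10.png')
s=bot.read_state()
im=cv2.imread('pics/s10.png').astype(int)
for dz in(5,12):
  g=s['tool_pos']-[0,0,.155+dz/1e3]
  for th in(-8,0,8,16): print(dz,th,pr(c,g,th,(80,30,12)),pr(c,g,th,(80,30,-12)))
u=int(pr(c,g,0,(80,30,-12))[0])
for k in(u-6,u,u+6):print(k,' '.join('%d:%d,%d'%(v,im[v,k].mean(),im[v,k,2]-im[v,k,0]) for v in range(242,278)))
```

```text
t17.72 grasp in bay frame [ 39.7   0.8 121.7] heading err 0.030000000000001137 w 0.151 F(bay) [-6.2 -0.3 13.8] g55
5 -8 [308.  263.2] [308.7 265.2]
5 0 [307.3 263.2] [307.6 266.2]
5 8 [306.8 262.7] [306.6 266.7]
5 16 [306.5 261.6] [305.9 266.6]
12 -8 [308.1 264.1] [308.7 266.1]
12 0 [307.4 264.1] [307.6 267.1]
12 8 [306.9 263.6] [306.7 267.5]
12 16 [306.6 262.6] [306.  267.4]
301 242:118,11 243:111,8 244:63,-4 245:99,4 246:132,11 247:106,5 248:58,-5 249:110,10 250:129,13 251:87,5 252:79,-1 253:120,9 254:128,11 255:87,2 256:75,-1 257:118,8 258:113,9 259:69,-3 260:68,-4 261:68,-4 262:67,0 263:70,1 264:64,-1 265:68,-4 266:63,0 267:71,-4 268:90,0 269:76,-2 270:65,0 271:74,0 272:90,0 273:87,-1 274:89,-2 275:84,-2 276:79,-2 277:62,-2
307 242:92,3 243:74,2 244:120,11 245:114,8 246:65,-6 247:96,4 248:127,13 249:109,8 250:66,-2 251:103,6 252:124,11 253:94,4 254:58,-9 255:111,10 256:129,12 257:90,1 258:79,-1 259:118,11 260:124,11 261:91,3 262:64,-5 263:71,-3 264:72,-1 265:67,-1 266:62,2 267:68,-2 268:63,-2 269:73,-1 270:84,-2 271:79,1 272:59,2 273:79,0 274:89,0 275:87,-2 276:86,-1 277:83,-1
313 242:105,8 243:122,8 244:94,5 245:70,-3 246:118,11 247:126,9 248:81,4 249:75,-1 250:121,8 251:115,10 252:63,-2 253:98,5 254:131,11 255:107,7 256:56,-6 257:104,6 258:129,13 259:93,5 260:59,-6 261:111,10 262:134,13 263:95,8 264:67,-7 265:68,-2 266:68,-7 267:64,1 268:61,-2 269:68,-1 270:80,-4 271:89,-4 272:91,-1 273:89,-1 274:90,2 275:87,-2 276:94,0 277:87,0
```

Call:
drive_tool --increments '[{"delta_pos": [0, 0, 0], "turn": 0, "jaw": -0.69}, {"delta_pos": [0, 0, 0], "turn": 0, "jaw": -0.67}, {"delta_pos": [0, 0, 1], "turn": 0, "jaw": -0.65}, {"delta_pos": [0, 0, 2], "turn": 0, "jaw": -0.64}]'

```text
time: 18.1
tool_pos: [0.6211, 0.0054, 0.2862]
tcp_rot: [-2.443, -1.965, 0.007]
wrist_force: [-17.6, 4.4, 18.8]
width: 0.18
grip_force: 19.1
```

Call:
drive_tool --increments '[{"delta_pos": [0, 0, 2], "turn": 0, "jaw": -0.62}, {"delta_pos": [0, 0, 2], "turn": 0, "jaw": -0.6}]'

```text
time: 18.27
tool_pos: [0.6189, 0.006, 0.2811]
tcp_rot: [-2.439, -1.961, 0.016]
wrist_force: [-24.3, 5.8, 21.1]
width: 0.195
grip_force: 18.6
```

```bash
cat > look.py <<'E'
from bay import *
import sys
where()
# frame end (+x) rows in scene for tilt hypotheses; compare saved picture columns
n=sys.argv[1];c=snap('scene',f'pics/{n}.png');snap('top',f'pics/{n}t.png')
E
python3 look.py s11
```

```text
t18.27 grasp in bay frame [ 32.8   0.7 112.1] heading err 0.0 w 0.195 F(bay) [-25.    0.4  21.1] g19
```

Call:
drive_tool --increments '[{"delta_pos": [0, -2, 1], "turn": 0, "jaw": -0.58}, {"delta_pos": [0, -2, 1], "turn": 0, "jaw": -0.56}, {"delta_pos": [0, -1, 1], "turn": 0, "jaw": -0.54}, {"delta_pos": [0, 0, 1], "turn": 0, "jaw": -0.52}, {"delta_pos": [0, 0, 0], "turn": 0, "jaw": -0.52}]'

```text
time: 18.78
tool_pos: [0.6159, 0.0065, 0.2765]
tcp_rot: [-2.443, -1.965, 0.008]
wrist_force: [-9.9, 3.6, 7.6]
width: 0.245
grip_force: 5.2
```

```bash
python3 look.py s12
```

```text
t18.78 grasp in bay frame [ 30.9   0.6 107.5] heading err 0.020000000000010232 w 0.245 F(bay) [-10.4   1.4   7.6] g5
```

Call:
drive_tool --increments '[{"delta_pos": [0, -1, 0], "turn": 0, "jaw": -0.48}, {"delta_pos": [0, 0, 2], "turn": 0, "jaw": -0.46}, {"delta_pos": [0, 0, 2], "turn": 0, "jaw": -0.46}, {"delta_pos": [0, 0, 2], "turn": 0, "jaw": -0.46}, {"delta_pos": [0, 0, 0], "turn": 0, "jaw": -0.46}]'

```text
time: 19.3
tool_pos: [0.6162, 0.0061, 0.2704]
tcp_rot: [-2.446, -1.967, 0.004]
wrist_force: [-4.9, 1.4, 2.9]
width: 0.268
grip_force: 2.6
```

```bash
python3 look.py s13
```

```text
t19.30 grasp in bay frame [ 32.    0.3 101.4] heading err 0.020000000000010232 w 0.268 F(bay) [-5.1  0.3  2.9] g3
```

Call:
drive_tool --increments '[{"delta_pos": [0, -1, 1], "turn": 0, "jaw": -0.44}, {"delta_pos": [0, -1, 1], "turn": 0, "jaw": -0.42}, {"delta_pos": [0, 0, 1], "turn": 0, "jaw": -0.4}, {"delta_pos": [0, 0, 0], "turn": 0, "jaw": -0.4}, {"delta_pos": [0, 0, 0], "turn": 0, "jaw": -0.4}]'

```text
time: 19.82
tool_pos: [0.6153, 0.0062, 0.2686]
tcp_rot: [2.448, 1.969, 0.001]
wrist_force: [0.4, -1.1, 0.7]
width: 0.302
grip_force: 0.0
```

```bash
python3 look.py s14
python3 - <<'E'
from bay import *
c=bot.read_camera('scene')
im=cv2.imread('pics/s14.png').astype(int)
for bx,bz in((28,93),(32,96)):
  for th in(16,20,24,28,32): print(bx,th,pr(c,W(bx,0,bz),th,(80,30,12)),pr(c,W(bx,0,bz),th,(80,30,-12)))
u=int(pr(c,W(bx,0,bz),28,(80,30,-12))[0])
for k in(u-4,u,u+4):print(k,' '.join('%d:%d,%d'%(v,im[v,k].mean(),im[v,k,2]-im[v,k,0]) for v in range(236,276)))
E
```

```text
t19.82 grasp in bay frame [31.8  0.2 99.6] heading err 0.020000000000010232 w 0.302 F(bay) [ 0.7 -0.9  0.7] g0
28 16 [308.  261.3] [307.4 266.1]
28 20 [307.9 260.6] [307.1 265.8]
28 24 [307.9 259.7] [306.9 265.4]
28 28 [307.9 258.8] [306.7 264.8]
28 32 [308.  257.7] [306.6 264.1]
32 16 [307.4 262. ] [306.9 266.9]
32 20 [307.4 261.3] [306.6 266.6]
32 24 [307.3 260.5] [306.3 266.1]
32 28 [307.4 259.5] [306.1 265.6]
32 32 [307.4 258.5] [306.  264.8]
302 236:78,-2 237:61,-1 238:51,2 239:37,-4 240:35,-4 241:32,2 242:77,2 243:81,1 244:72,-1 245:116,9 246:102,6 247:72,0 248:114,8 249:108,8 250:61,-1 251:106,8 252:123,9 253:82,3 254:93,4 255:121,11 256:101,7 257:61,-2 258:64,-2 259:69,-1 260:75,-3 261:71,-2 262:65,-2 263:66,-3 264:76,-5 265:89,-1 266:77,-3 267:60,-1 268:77,-2 269:83,0 270:57,-2 271:72,2 272:89,-5 273:87,-3 274:87,1 275:89,1
306 236:19,-5 237:38,-4 238:43,-6 239:26,2 240:17,4 241:19,-5 242:25,0 243:112,10 244:112,9 245:60,0 246:108,9 247:112,9 248:64,1 249:94,3 250:116,8 251:83,1 252:91,3 253:122,10 254:103,9 255:67,0 256:112,10 257:108,11 258:64,-1 259:66,-3 260:72,-2 261:73,-2 262:65,1 263:70,-3 264:69,1 265:72,-2 266:88,-3 267:84,-3 268:63,-3 269:70,-2 270:89,-2 271:73,2 272:64,2 273:87,-3 274:87,-7 275:88,0
310 236:23,-2 237:17,-3 238:68,2 239:80,2 240:69,1 241:97,5 242:113,9 243:86,6 244:96,3 245:113,10 246:88,3 247:94,7 248:119,7 249:95,1 250:71,2 251:109,8 252:102,7 253:73,-3 254:110,9 255:111,10 256:68,-1 257:98,5 258:121,12 259:86,6 260:63,-4 261:60,0 262:69,-3 263:69,-3 264:71,0 265:70,-3 266:68,-2 267:72,-2 268:78,-4 269:88,1 270:82,-3 271:94,0 272:89,1 273:87,-4 274:87,0 275:82,-2
```

The cassette now rests by itself at about 28°, with its tongue on the floor and its underside on the housing edge. The jaws are free around the bar, so I'll regrip lightly.

Call:
drive_tool --increments '[{"delta_pos": [0, 2, 0], "turn": 0, "jaw": -0.45}, {"delta_pos": [0, 0, 0], "turn": 0, "jaw": -0.5}, {"delta_pos": [0, 0, 0], "turn": 0, "jaw": -0.6}, {"delta_pos": [0, 0, 0], "turn": 0, "jaw": -0.8}, {"delta_pos": [0, 0, 0], "turn": 0, "jaw": -1}]' --grip_force 25

```text
time: 20.38
tool_pos: [0.6151, 0.0065, 0.2689]
tcp_rot: [-2.444, -1.966, 0.007]
wrist_force: [-11.9, 3.1, 9.6]
width: 0.212
grip_force: 24.1
```

```bash
python3 look.py s15
```

```text
t20.38 grasp in bay frame [30.3  0.4 99.9] heading err 0.020000000000010232 w 0.212 F(bay) [-12.3   0.5   9.6] g24
```

```bash
cat > cols.py <<'E'
from bay import *
import sys
n,bx,bz=sys.argv[1],float(sys.argv[2]),float(sys.argv[3])
c=bot.read_camera('scene')
im=cv2.imread(f'pics/{n}.png').astype(float).mean(2)
for th in(0,8,12,16,20,24,28):
    a=pr(c,W(bx,0,bz),th,(80,30,12));b=pr(c,W(bx,0,bz),th,(80,30,-12));print(th,a,b)
u=int(b[0])
for k in(u-3,u,u+3):print(k,' '.join('%d:%d'%(v,im[v,k]) for v in range(int(a[1])-8,int(b[1])+10)))
E
python3 cols.py s15 33 96
```

```text
0 [308.1 263.8] [308.4 266.8]
8 [307.6 263.3] [307.5 267.3]
12 [307.5 262.9] [307.1 267.3]
16 [307.3 262.3] [306.7 267.1]
20 [307.2 261.6] [306.4 266.9]
24 [307.2 260.8] [306.2 266.4]
28 [307.2 259.8] [306.  265.9]
303 251:82 252:114 253:101 254:71 255:115 256:107 257:76 258:67 259:70 260:73 261:67 262:71 263:65 264:70 265:84 266:86 267:66 268:75 269:88 270:62 271:69 272:87 273:90 274:89
306 251:88 252:70 253:108 254:109 255:72 256:110 257:122 258:89 259:62 260:75 261:74 262:73 263:68 264:69 265:68 266:85 267:86 268:63 269:66 270:87 271:74 272:65 273:82 274:88
309 251:123 252:101 253:71 254:110 255:106 256:66 257:109 258:125 259:90 260:65 261:72 262:73 263:65 264:68 265:67 266:67 267:79 268:86 269:63 270:74 271:93 272:86 273:85 274:89
```

Call:
drive_tool --increments '[{"delta_pos": [0, -1, -2], "turn": 0, "jaw": -1}, {"delta_pos": [0, -1, -2], "turn": 0, "jaw": -1}, {"delta_pos": [0, -1, -2], "turn": 0, "jaw": -1}, {"delta_pos": [0, -1, -2], "turn": 0, "jaw": -1}, {"delta_pos": [0, -1, -2], "turn": 0, "jaw": -1}, {"delta_pos": [0, 0, 0], "turn": 0, "jaw": -1}, {"delta_pos": [0, 0, 0], "turn": 0, "jaw": -1}]'

```text
time: 21.12
tool_pos: [0.6123, 0.0069, 0.2792]
tcp_rot: [2.448, 1.969, 0.001]
wrist_force: [-0.2, -0.2, 0.6]
width: 0.169
grip_force: 26.4
```

```bash
python3 look.py s16;python3 cols.py s16 29 102
```

```text
t21.12 grasp in bay frame [ 28.7   0.2 110.2] heading err 0.020000000000010232 w 0.169 F(bay) [-0.1 -0.2  0.6] g26
0 [308.6 261.9] [308.8 264.9]
8 [308.1 261.4] [307.9 265.4]
12 [307.9 261. ] [307.5 265.4]
16 [307.8 260.4] [307.2 265.2]
20 [307.7 259.7] [306.9 265. ]
24 [307.7 258.8] [306.6 264.5]
28 [307.7 257.9] [306.5 263.9]
303 249:70 250:103 251:130 252:104 253:62 254:109 255:125 256:90 257:65 258:72 259:75 260:66 261:58 262:110 263:104 264:62 265:85 266:87 267:67 268:77 269:88 270:67 271:65 272:91
306 249:111 250:66 251:100 252:129 253:104 254:57 255:110 256:125 257:92 258:69 259:73 260:68 261:72 262:61 263:65 264:61 265:64 266:81 267:88 268:61 269:71 270:87 271:72 272:66
309 249:117 250:111 251:64 252:98 253:130 254:108 255:68 256:97 257:123 258:95 259:69 260:70 261:71 262:64 263:67 264:68 265:58 266:63 267:81 268:83 269:64 270:73 271:87 272:87
```

Call:
drive_tool --increments '[{"delta_pos": [0, 2, 0], "turn": 0, "jaw": -0.66}, {"delta_pos": [0, 2, 1], "turn": 0, "jaw": -0.64}, {"delta_pos": [0, 1, 1], "turn": 0, "jaw": -0.62}, {"delta_pos": [0, 0, 1], "turn": 0, "jaw": -0.6}, {"delta_pos": [0, 0, 1], "turn": 0, "jaw": -0.58}, {"delta_pos": [0, 0, 1], "turn": 0, "jaw": -0.56}, {"delta_pos": [0, 0, 1], "turn": 0, "jaw": -0.54}, {"delta_pos": [0, 0, 1], "turn": 0, "jaw": -0.52}]'

```text
time: 21.93
tool_pos: [0.6143, 0.0065, 0.2704]
tcp_rot: [-2.442, -1.964, 0.011]
wrist_force: [-11.0, 3.2, 5.3]
width: 0.24
grip_force: 5.9
```

Call:
drive_tool --increments '[{"delta_pos": [0, 0, 1], "turn": 0, "jaw": -0.5}, {"delta_pos": [0, 0, 1], "turn": 0, "jaw": -0.48}, {"delta_pos": [0, 0, 1], "turn": 0, "jaw": -0.46}, {"delta_pos": [0, 0, 1], "turn": 0, "jaw": -0.44}, {"delta_pos": [0, 0, 0], "turn": 0, "jaw": -0.42}, {"delta_pos": [0, 0, 0], "turn": 0, "jaw": -0.4}, {"delta_pos": [0, 0, 0], "turn": 0, "jaw": -0.38}, {"delta_pos": [0, 0, 0], "turn": 0, "jaw": -0.38}]'

```text
time: 22.6
tool_pos: [0.6144, 0.0063, 0.2661]
tcp_rot: [-2.443, -1.965, 0.01]
wrist_force: [-9.2, 0.4, 2.6]
width: 0.312
grip_force: 4.2
```

```bash
python3 look.py s17;python3 cols.py s17 31 95
```

```text
t22.60 grasp in bay frame [29.4 -0.  97.1] heading err 0.030000000000001137 w 0.312 F(bay) [-9.  -1.5  2.6] g4
0 [308.4 263.4] [308.6 266.4]
8 [307.9 262.9] [307.7 266.8]
12 [307.7 262.5] [307.3 266.8]
16 [307.6 261.9] [307.  266.7]
20 [307.5 261.2] [306.7 266.4]
24 [307.5 260.3] [306.5 266. ]
28 [307.5 259.4] [306.3 265.4]
303 251:121 252:85 253:73 254:112 255:101 256:66 257:69 258:71 259:68 260:70 261:68 262:72 263:64 264:60 265:81 266:87 267:63 268:71 269:89 270:64 271:68 272:90 273:88 274:90
306 251:93 252:116 253:91 254:72 255:116 256:104 257:73 258:68 259:69 260:71 261:70 262:69 263:70 264:60 265:57 266:86 267:86 268:68 269:71 270:91 271:70 272:67 273:82 274:90
309 251:82 252:94 253:119 254:92 255:69 256:114 257:106 258:72 259:64 260:64 261:73 262:66 263:71 264:71 265:63 266:58 267:83 268:86 269:70 270:74 271:91 272:80 273:86 274:91
```

Call:
drive_tool --increments '[{"delta_pos": [0, -2, 0], "turn": 0, "jaw": -0.44}, {"delta_pos": [0, -1, 0], "turn": 0, "jaw": -0.5}, {"delta_pos": [0, 0, 0], "turn": 0, "jaw": -1}, {"delta_pos": [0, 0, 0], "turn": 0, "jaw": -1}, {"delta_pos": [0, 0, 0], "turn": 0, "jaw": -1}]' --grip_force 90

```text
time: 23.17
tool_pos: [0.6122, 0.0069, 0.2691]
tcp_rot: [-2.444, -1.967, 0.008]
wrist_force: [-13.1, 1.3, 15.0]
width: 0.184
grip_force: 87.3
```

```bash
python3 look.py s18;python3 cols.py s18 31 95
```

```text
t23.17 grasp in bay frame [ 27.4   0.  100.1] heading err 0.05000000000001137 w 0.184 F(bay) [-13.1  -1.5  15. ] g87
0 [308.4 263.4] [308.6 266.4]
8 [307.9 262.9] [307.7 266.8]
12 [307.7 262.5] [307.3 266.8]
16 [307.6 261.9] [307.  266.7]
20 [307.5 261.2] [306.7 266.4]
24 [307.5 260.3] [306.5 266. ]
28 [307.5 259.4] [306.3 265.4]
303 251:112 252:111 253:65 254:104 255:123 256:90 257:64 258:72 259:71 260:64 261:70 262:69 263:62 264:64 265:80 266:83 267:65 268:73 269:88 270:66 271:73 272:85 273:90 274:87
306 251:69 252:113 253:109 254:66 255:97 256:116 257:89 258:64 259:66 260:66 261:66 262:65 263:67 264:65 265:63 266:82 267:84 268:65 269:67 270:85 271:71 272:67 273:85 274:86
309 251:98 252:75 253:110 254:109 255:62 256:97 257:117 258:88 259:65 260:64 261:66 262:66 263:68 264:68 265:64 266:64 267:84 268:81 269:66 270:77 271:86 272:83 273:87 274:88
```

Call:
drive_tool --increments '[{"delta_pos": [0, -1, -1], "turn": 0, "jaw": -1}, {"delta_pos": [0, -1, -1], "turn": 0, "jaw": -1}, {"delta_pos": [0, -1, -1], "turn": 0, "jaw": -1}, {"delta_pos": [0, 0, -1], "turn": 0, "jaw": -1}, {"delta_pos": [0, 0, -1], "turn": 0, "jaw": -1}]'

```text
time: 23.73
tool_pos: [0.6124, 0.0071, 0.274]
tcp_rot: [2.446, 1.967, 0.005]
wrist_force: [1.8, -0.2, 0.2]
width: 0.169
grip_force: 87.3
```

Call:
drive_tool --increments '[{"delta_pos": [0, 0, -1], "turn": 0, "jaw": -1}, {"delta_pos": [0, 0, -1], "turn": 0, "jaw": -1}, {"delta_pos": [0, 0, -1], "turn": 0, "jaw": -1}]'

```text
time: 23.98
tool_pos: [0.612, 0.0071, 0.2765]
tcp_rot: [2.446, 1.968, 0.003]
wrist_force: [3.3, -1.2, 3.8]
width: 0.156
grip_force: 87.5
```

```bash
python3 look.py s19;python3 cols.py s19 27 101
```

```text
t23.98 grasp in bay frame [ 28.6   0.4 107.5] heading err 0.020000000000010232 w 0.156 F(bay) [ 3.4 -0.5  3.8] g87
0 [308.8 261.5] [309.  264.5]
8 [308.3 261. ] [308.1 264.9]
12 [308.2 260.5] [307.8 264.9]
16 [308.  259.9] [307.4 264.8]
20 [307.9 259.2] [307.1 264.5]
24 [307.9 258.4] [306.9 264.1]
28 [307.9 257.4] [306.7 263.5]
303 249:85 250:77 251:121 252:109 253:69 254:104 255:128 256:103 257:61 258:69 259:67 260:71 261:67 262:68 263:57 264:62 265:80 266:88 267:67 268:69 269:87 270:64 271:68 272:89
306 249:127 250:87 251:77 252:116 253:113 254:64 255:97 256:127 257:106 258:64 259:72 260:68 261:75 262:64 263:68 264:66 265:62 266:85 267:87 268:63 269:74 270:87 271:75 272:71
309 249:98 250:120 251:90 252:74 253:117 254:110 255:66 256:99 257:131 258:111 259:70 260:69 261:68 262:72 263:65 264:65 265:61 266:59 267:81 268:87 269:63 270:75 271:90 272:89
```

Call:
drive_tool --increments '[{"delta_pos": [0, 0, 0], "turn": 0, "jaw": -0.6}, {"delta_pos": [0, 0, 2], "turn": 0, "jaw": -0.5}, {"delta_pos": [0, 0, 2], "turn": 0, "jaw": -0.44}, {"delta_pos": [0, 0, 2], "turn": 0, "jaw": -0.4}, {"delta_pos": [0, 0, 2], "turn": 0, "jaw": -0.38}, {"delta_pos": [0, 0, 0], "turn": 0, "jaw": -0.38}]'

```text
time: 24.63
tool_pos: [0.6089, 0.0075, 0.2654]
tcp_rot: [-2.444, -1.966, 0.009]
wrist_force: [-5.7, 1.4, -0.7]
width: 0.306
grip_force: 3.3
```

Call:
drive_tool --increments '[{"delta_pos": [0, 0, 2], "turn": 0, "jaw": -0.38}, {"delta_pos": [0, 0, 2], "turn": 0, "jaw": -0.38}, {"delta_pos": [0, 0, 0], "turn": 0, "jaw": -0.38}]'

```text
time: 24.88
tool_pos: [0.6081, 0.0076, 0.2617]
tcp_rot: [-2.442, -1.965, 0.012]
wrist_force: [-10.5, 2.5, 4.2]
width: 0.308
grip_force: 5.5
```

Call:
drive_tool --increments '[{"delta_pos": [0, 0, 2], "turn": 0, "jaw": -0.38}, {"delta_pos": [0, 0, 0], "turn": 0, "jaw": -0.38}]'

```text
time: 25.05
tool_pos: [0.6081, 0.0077, 0.2604]
tcp_rot: [-2.442, -1.964, 0.012]
wrist_force: [-12.9, 3.4, 6.8]
width: 0.308
grip_force: 6.3
```

```bash
python3 look.py s20;python3 cols.py s20 31 95
```

```text
t25.05 grasp in bay frame [22.7 -0.1 91.4] heading err 0.030000000000001137 w 0.308 F(bay) [-13.4   0.5   6.8] g6
0 [308.4 263.4] [308.6 266.4]
8 [307.9 262.9] [307.7 266.8]
12 [307.7 262.5] [307.3 266.8]
16 [307.6 261.9] [307.  266.7]
20 [307.5 261.2] [306.7 266.4]
24 [307.5 260.3] [306.5 266. ]
28 [307.5 259.4] [306.3 265.4]
303 251:79 252:109 253:105 254:64 255:58 256:65 257:71 258:73 259:71 260:74 261:69 262:88 263:76 264:62 265:86 266:82 267:66 268:77 269:88 270:61 271:72 272:84 273:91 274:86
306 251:102 252:76 253:109 254:107 255:68 256:66 257:74 258:73 259:66 260:72 261:72 262:75 263:89 264:74 265:57 266:83 267:86 268:67 269:68 270:87 271:69 272:71 273:88 274:89
309 251:108 252:101 253:78 254:109 255:106 256:65 257:63 258:72 259:70 260:67 261:70 262:70 263:72 264:84 265:74 266:66 267:81 268:82 269:69 270:75 271:92 272:86 273:85 274:87
```

Call:
drive_tool --increments '[{"delta_pos": [0, -2, 0], "turn": 0, "jaw": -0.45}, {"delta_pos": [0, -2, 0], "turn": 0, "jaw": -0.5}, {"delta_pos": [0, 0, 0], "turn": 0, "jaw": -1}, {"delta_pos": [0, 0, 0], "turn": 0, "jaw": -1}, {"delta_pos": [0, 0, 0], "turn": 0, "jaw": -1}]' --grip_force 60

```text
time: 25.62
tool_pos: [0.605, 0.0085, 0.2618]
tcp_rot: [-2.444, -1.967, 0.008]
wrist_force: [-13.2, 1.4, 10.8]
width: 0.215
grip_force: 58.2
```

```bash
python3 look.py s21;python3 cols.py s21 21 91
```

```text
t25.62 grasp in bay frame [20.1  0.1 92.8] heading err 0.05000000000001137 w 0.215 F(bay) [-13.2  -1.5  10.8] g58
0 [309.7 261.1] [309.8 264. ]
8 [309.2 260.5] [309.  264.5]
12 [309.  260.1] [308.6 264.5]
16 [308.9 259.5] [308.3 264.3]
20 [308.8 258.8] [308. 264.]
24 [308.8 257.9] [307.7 263.6]
28 [308.8 257. ] [307.6 263. ]
304 249:95 250:114 251:85 252:93 253:116 254:91 255:59 256:72 257:72 258:70 259:70 260:69 261:74 262:82 263:82 264:61 265:77 266:89 267:64 268:66 269:87 270:78 271:64 272:80
307 249:84 250:94 251:115 252:85 253:90 254:116 255:93 256:61 257:71 258:71 259:69 260:72 261:69 262:68 263:81 264:84 265:67 266:76 267:88 268:69 269:63 270:90 271:79 272:60
310 249:112 250:82 251:92 252:115 253:80 254:97 255:113 256:85 257:63 258:70 259:74 260:69 261:70 262:68 263:75 264:79 265:84 266:62 267:65 268:87 269:83 270:85 271:88 272:86
```

Call:
drive_tool --increments '[{"delta_pos": [0, -1, -1], "turn": 0, "jaw": -1}, {"delta_pos": [0, -1, -1], "turn": 0, "jaw": -1}, {"delta_pos": [0, -1, -1], "turn": 0, "jaw": -1}, {"delta_pos": [0, -1, -1], "turn": 0, "jaw": -1}]'

```text
time: 26.1
tool_pos: [0.6031, 0.0089, 0.2649]
tcp_rot: [-2.448, -1.969, 0.001]
wrist_force: [0.6, -0.1, -4.3]
width: 0.203
grip_force: 58.3
```

Call:
drive_tool --increments '[{"delta_pos": [0, 0, -1], "turn": 0, "jaw": -1}, {"delta_pos": [0, 0, -1], "turn": 0, "jaw": -1}, {"delta_pos": [0, 0, -1], "turn": 0, "jaw": -1}]'

```text
time: 26.35
tool_pos: [0.6031, 0.0089, 0.268]
tcp_rot: [-2.447, -1.968, 0.001]
wrist_force: [-0.2, -0.3, -4.9]
width: 0.2
grip_force: 58.3
```

```bash
python3 look.py s22;python3 cols.py s22 18 98
```

```text
t26.35 grasp in bay frame [19.1  0.2 99. ] heading err 0.020000000000010232 w 0.200 F(bay) [-0.2 -0.3 -4.9] g58
0 [310.  259.3] [310.1 262.3]
8 [309.5 258.8] [309.3 262.7]
12 [309.3 258.3] [308.9 262.7]
16 [309.2 257.7] [308.6 262.6]
20 [309.1 257. ] [308.3 262.3]
24 [309.1 256.2] [308.1 261.8]
28 [309.1 255.2] [307.9 261.2]
304 247:85 248:90 249:118 250:85 251:71 252:111 253:102 254:58 255:66 256:67 257:73 258:69 259:69 260:68 261:69 262:84 263:88 264:67 265:75 266:92 267:64 268:67 269:88 270:80
307 247:115 248:82 249:90 250:128 251:99 252:72 253:111 254:108 255:68 256:65 257:68 258:75 259:68 260:68 261:68 262:71 263:83 264:84 265:64 266:69 267:89 268:70 269:69 270:89
310 247:92 248:116 249:91 250:89 251:124 252:98 253:70 254:115 255:105 256:71 257:64 258:70 259:74 260:69 261:66 262:69 263:64 264:80 265:86 266:65 267:69 268:87 269:80 270:83
```

Call:
drive_tool --increments '[{"delta_pos": [0, -1, 0.5], "turn": 0, "jaw": -1}, {"delta_pos": [0, -2, 1], "turn": 0, "jaw": -1}, {"delta_pos": [0, -3, 1], "turn": 0, "jaw": -1}, {"delta_pos": [0, -4, 1], "turn": 0, "jaw": -1}, {"delta_pos": [0, -4, 1], "turn": 0, "jaw": -1}, {"delta_pos": [0, -4, 1], "turn": 0, "jaw": -1}, {"delta_pos": [0, -3, 0.5], "turn": 0, "jaw": -1}, {"delta_pos": [0, -2, 0], "turn": 0, "jaw": -1}]'

```text
time: 27.17
tool_pos: [0.5801, 0.014, 0.2624]
tcp_rot: [-2.447, -1.969, 0.001]
wrist_force: [-1.2, -0.3, -3.8]
width: 0.2
grip_force: 58.5
```

Call:
drive_tool --increments '[{"delta_pos": [0, -1, 0], "turn": 0, "jaw": -1}]'

```text
time: 27.25
tool_pos: [0.5794, 0.0142, 0.2626]
tcp_rot: [-2.448, -1.969, 0.0]
wrist_force: [1.0, -1.0, -4.4]
width: 0.204
grip_force: 58.5
```

```bash
python3 look.py s23;python3 cols.py s23 -5 91
```

```text
t27.25 grasp in bay frame [-5.1  0.3 93.6] heading err 0.030000000000001137 w 0.204 F(bay) [ 1.2 -0.7 -4.4] g58
0 [312.8 253.8] [312.9 256.8]
8 [312.3 253.2] [312.1 257.2]
12 [312.2 252.7] [311.7 257.2]
16 [312.1 252.1] [311.4 257. ]
20 [312.  251.4] [311.1 256.6]
24 [312.  250.5] [310.9 256.2]
28 [312.  249.5] [310.8 255.6]
307 241:89 242:89 243:115 244:90 245:89 246:125 247:103 248:63 249:65 250:67 251:68 252:68 253:70 254:68 255:74 256:83 257:92 258:72 259:59 260:77 261:77 262:65 263:82 264:86
310 241:115 242:86 243:86 244:123 245:97 246:68 247:114 248:101 249:63 250:58 251:67 252:68 253:73 254:70 255:70 256:70 257:82 258:89 259:75 260:63 261:82 262:86 263:66 264:65
313 241:77 242:121 243:102 244:69 245:111 246:99 247:69 248:114 249:104 250:65 251:62 252:68 253:73 254:67 255:68 256:71 257:67 258:77 259:88 260:75 261:69 262:85 263:90 264:88
```

Call:
drive_tool --increments '[{"delta_pos": [0, -1, 1], "turn": 0, "jaw": -1}, {"delta_pos": [0, -2, 1], "turn": 0, "jaw": -1}, {"delta_pos": [0, -3, 0.5], "turn": 0, "jaw": -1}, {"delta_pos": [0, -3, 0], "turn": 0, "jaw": -1}, {"delta_pos": [0, -3, 0], "turn": 0, "jaw": -1}, {"delta_pos": [0, -2, 0], "turn": 0, "jaw": -1}, {"delta_pos": [0, -1, 0], "turn": 0, "jaw": -1}, {"delta_pos": [0, 0, 0], "turn": 0, "jaw": -1}]'

```text
time: 28.07
tool_pos: [0.5649, 0.0174, 0.2602]
tcp_rot: [-2.448, -1.969, 0.0]
wrist_force: [-0.6, -0.4, -3.9]
width: 0.201
grip_force: 58.4
```

```bash
python3 look.py s24;python3 cols.py s24 -20 89
```

```text
t28.07 grasp in bay frame [-20.    0.3  91.2] heading err 0.030000000000001137 w 0.201 F(bay) [-0.5 -0.5 -3.9] g58
0 [314.6 249.9] [314.7 253. ]
8 [314.1 249.3] [313.8 253.3]
12 [314.  248.8] [313.5 253.3]
16 [313.9 248.2] [313.2 253.1]
20 [313.8 247.4] [313.  252.7]
24 [313.8 246.6] [312.8 252.2]
28 [313.9 245.6] [312.6 251.6]
309 237:105 238:79 239:108 240:102 241:77 242:108 243:108 244:69 245:63 246:71 247:71 248:66 249:74 250:69 251:64 252:58 253:56 254:57 255:51 256:74 257:91 258:90 259:68 260:68
312 237:107 238:104 239:77 240:112 241:107 242:73 243:114 244:107 245:66 246:65 247:72 248:69 249:70 250:69 251:73 252:66 253:62 254:57 255:62 256:59 257:69 258:88 259:87 260:68
315 237:70 238:107 239:108 240:72 241:112 242:108 243:71 244:111 245:109 246:68 247:61 248:74 249:68 250:74 251:68 252:67 253:67 254:59 255:55 256:50 257:55 258:62 259:78 260:87
```

Call:
drive_tool --increments '[{"delta_pos": [0, -1, 0], "turn": 0, "jaw": -1}, {"delta_pos": [0, -2, 0], "turn": 0, "jaw": -1}, {"delta_pos": [0, -1, 0], "turn": 0, "jaw": -1}, {"delta_pos": [0, 0, 0], "turn": 0, "jaw": -1}]'

```text
time: 28.55
tool_pos: [0.5611, 0.0182, 0.2601]
tcp_rot: [-2.448, -1.969, 0.0]
wrist_force: [-0.4, -0.1, -5.8]
width: 0.205
grip_force: 58.6
```

Call:
drive_tool --increments '[{"delta_pos": [0, -1, 0], "turn": 0, "jaw": -1}, {"delta_pos": [0, -2, 0], "turn": 0, "jaw": -1}, {"delta_pos": [0, 0, 0], "turn": 0, "jaw": -1}, {"delta_pos": [0, 0, 0], "turn": 0, "jaw": -1}]'

```text
time: 28.88
tool_pos: [0.5592, 0.0186, 0.261]
tcp_rot: [2.446, 1.968, 0.003]
wrist_force: [2.4, -1.3, -3.3]
width: 0.205
grip_force: 62.4
```

```bash
python3 look.py s25
```

```text
t28.88 grasp in bay frame [-25.3   0.3  92. ] heading err 0.030000000000001137 w 0.205 F(bay) [ 2.6 -0.7 -3.3] g62
```

The tongue is under the lip: light contact at about x -105, slope about 19°. Now I'll swing it down slowly.

Call:
drive_tool --increments '[{"delta_pos": [0, 1, 2], "turn": 0, "jaw": -1}, {"delta_pos": [0, 1, 2], "turn": 0, "jaw": -1}, {"delta_pos": [0, 0, 2], "turn": 0, "jaw": -1}, {"delta_pos": [0, 1, 2], "turn": 0, "jaw": -1}, {"delta_pos": [0, 1, 1], "turn": 0, "jaw": -1}, {"delta_pos": [0, 0, 0], "turn": 0, "jaw": -1}]'

```text
time: 29.48
tool_pos: [0.5637, 0.0173, 0.2517]
tcp_rot: [2.445, 1.967, 0.004]
wrist_force: [5.9, -4.1, -2.5]
width: 0.194
grip_force: 58.6
```

```bash
python3 look.py s26; python3 cols.py s26 -22 83
```

```text
t29.48 grasp in bay frame [-20.4  -0.   82.7] heading err 0.030000000000001137 w 0.194 F(bay) [ 6.6 -2.8 -2.5] g59
0 [314.8 250.1] [314.9 253.2]
8 [314.4 249.5] [314.1 253.5]
12 [314.2 249. ] [313.8 253.5]
16 [314.1 248.4] [313.5 253.3]
20 [314.1 247.7] [313.2 252.9]
24 [314.1 246.8] [313.  252.5]
28 [314.1 245.8] [312.9 251.8]
309 237:114 238:106 239:65 240:107 241:112 242:66 243:103 244:121 245:90 246:66 247:72 248:69 249:68 250:70 251:69 252:67 253:62 254:58 255:54 256:67 257:85 258:88 259:63 260:65
312 237:71 238:110 239:105 240:65 241:106 242:117 243:78 244:96 245:116 246:89 247:64 248:68 249:67 250:73 251:70 252:70 253:67 254:61 255:55 256:53 257:70 258:85 259:91 260:74
315 237:109 238:63 239:104 240:110 241:68 242:106 243:120 244:87 245:99 246:118 247:88 248:60 249:70 250:72 251:74 252:65 253:71 254:66 255:54 256:55 257:51 258:65 259:83 260:87
```

Call:
drive_tool --increments '[{"delta_pos": [0, 3, 2], "turn": 0, "jaw": -1}, {"delta_pos": [0, 3, 2.5], "turn": 0, "jaw": -1}, {"delta_pos": [0, 2, 2.5], "turn": 0, "jaw": -1}, {"delta_pos": [0, 2, 2.5], "turn": 0, "jaw": -1}, {"delta_pos": [0, 2, 2.5], "turn": 0, "jaw": -1}, {"delta_pos": [0, 2, 2], "turn": 0, "jaw": -1}, {"delta_pos": [0, 1, 2], "turn": 0, "jaw": -1}, {"delta_pos": [0, 0, 0], "turn": 0, "jaw": -1}]'

```text
time: 30.3
tool_pos: [0.5772, 0.0145, 0.2344]
tcp_rot: [2.448, 1.969, -0.0]
wrist_force: [4.2, -4.4, -6.6]
width: 0.157
grip_force: 58.3
```

```bash
python3 look.py s27; python3 cols.py s27 -7 66
```

```text
t30.30 grasp in bay frame [-7.3  0.1 65.4] heading err 0.020000000000010232 w 0.157 F(bay) [ 5.1 -3.4 -6.6] g58
0 [313.2 256.4] [313.3 259.4]
8 [312.7 255.9] [312.5 259.8]
12 [312.6 255.4] [312.1 259.7]
16 [312.4 254.8] [311.8 259.6]
20 [312.4 254.1] [311.6 259.3]
24 [312.4 253.3] [311.3 258.8]
28 [312.4 252.3] [311.2 258.2]
308 244:112 245:62 246:102 247:130 248:102 249:58 250:112 251:125 252:90 253:62 254:70 255:63 256:77 257:94 258:84 259:60 260:75 261:86 262:68 263:69 264:92 265:78 266:65 267:83
311 244:116 245:116 246:74 247:97 248:127 249:111 250:67 251:108 252:123 253:88 254:66 255:66 256:66 257:78 258:91 259:84 260:67 261:73 262:87 263:67 264:70 265:85 266:86 267:82
314 244:70 245:111 246:124 247:81 248:77 249:117 250:111 251:67 252:102 253:120 254:93 255:64 256:66 257:67 258:77 259:87 260:83 261:91 262:80 263:88 264:87 265:91 266:89 267:89
```

Call:
drive_tool --increments '[{"delta_pos": [0, 2, 2], "turn": 0, "jaw": -1}, {"delta_pos": [0, 1.5, 2], "turn": 0, "jaw": -1}, {"delta_pos": [0, 1.5, 2], "turn": 0, "jaw": -1}, {"delta_pos": [0, 1, 2], "turn": 0, "jaw": -1}, {"delta_pos": [0, 0, 1], "turn": 0, "jaw": -1}, {"delta_pos": [0, 0, 0], "turn": 0, "jaw": -1}]'

```text
time: 30.95
tool_pos: [0.5821, 0.0129, 0.2264]
tcp_rot: [-2.447, -1.967, 0.005]
wrist_force: [-2.5, -7.7, 2.9]
width: 0.155
grip_force: 58.5
```

```bash
python3 look.py s28; python3 cols.py s28 -1 56
```

```text
t30.95 grasp in bay frame [-2.8 -0.6 57.4] heading err -0.009999999999990905 w 0.155 F(bay) [-0.8 -8.   2.9] g58
0 [312.5 259.3] [312.6 262.2]
8 [312.1 258.8] [311.8 262.6]
12 [311.9 258.3] [311.5 262.6]
16 [311.8 257.8] [311.2 262.5]
20 [311.7 257.1] [310.9 262.2]
24 [311.7 256.2] [310.7 261.7]
28 [311.8 255.3] [310.6 261.1]
307 247:70 248:106 249:131 250:103 251:60 252:114 253:124 254:92 255:69 256:84 257:89 258:76 259:57 260:80 261:75 262:64 263:80 264:86 265:65 266:67 267:85 268:72 269:67 270:89
310 247:112 248:63 249:99 250:132 251:107 252:63 253:102 254:122 255:93 256:62 257:83 258:87 259:75 260:58 261:84 262:83 263:63 264:73 265:85 266:64 267:63 268:83 269:82 270:85
313 247:120 248:115 249:66 250:99 251:130 252:108 253:65 254:102 255:124 256:91 257:65 258:78 259:91 260:77 261:68 262:83 263:90 264:90 265:90 266:90 267:86 268:88 269:85 270:85
```

Call:
drive_tool --increments '[{"delta_pos": [-1, 0, 0], "turn": 0, "jaw": -1}, {"delta_pos": [-1, 0, 0], "turn": 0, "jaw": -1}, {"delta_pos": [0, 0, 1], "turn": 0, "jaw": -1}, {"delta_pos": [0, 0, 1], "turn": 0, "jaw": -1}, {"delta_pos": [0, 0, 0], "turn": 0, "jaw": -1}]'

```text
time: 31.52
tool_pos: [0.5819, 0.0121, 0.2259]
tcp_rot: [-2.446, -1.967, 0.001]
wrist_force: [-5.9, 0.0, 13.7]
width: 0.153
grip_force: 61.0
```

```bash
python3 look.py s29; python3 -c "
from bay import *
s=bot.read_state();print('torque bay',(R.T@s['torque']).round(2))"
```

```text
t31.52 grasp in bay frame [-2.6 -1.  56.9] heading err -0.009999999999990905 w 0.153 F(bay) [-5.8 -1.3 13.7] g61
torque bay [-0.03  1.34 -0.24]
```

Run:
```python
from bay import *
c=bot.read_camera('scene');t=bot.read_camera('top')
im=cv2.imread('pics/s29.png').astype(float).mean(2);it=cv2.imread('pics/s29t.png').astype(float).mean(2)
for th in(0,3,6):
  for l in((80,-30,12),(80,30,12),(80,50,12),(-80,50,12)):
    # bar position if tongue tip at (-104.5,0) pivot
    r=np.radians(th);bx=-104.5+102*np.cos(r)-53*np.sin(r);bz=102*np.sin(r)+53*np.cos(r)
    print(th,l,'bar',round(bx,1),round(bz,1),pr(c,W(bx,-1,bz),th,l),pr(t,W(bx,-1,bz),th,l))
for k in(290,296,302,312,315): print('s',k,' '.join('%d:%d'%(v,im[v,k]) for v in range(244,270)))
for v in(150,156,176): print('t',v,' '.join('%d:%d'%(k,it[v,k]) for k in range(304,360)))
```

```text
0 (80, -30, 12) bar -2.5 53.0 [295.1 252.9] [345.7 138.1]
0 (80, 30, 12) bar -2.5 53.0 [312.4 259.2] [327.4 134.4]
0 (80, 50, 12) bar -2.5 53.0 [318.3 261.3] [321.3 133.1]
0 (-80, 50, 12) bar -2.5 53.0 [335.5 219.9] [310.9 181.4]
3 (80, -30, 12) bar -5.4 58.3 [295.1 251.3] [345.7 137.8]
3 (80, 30, 12) bar -5.4 58.3 [312.5 257.6] [327.3 134.1]
3 (80, 50, 12) bar -5.4 58.3 [318.4 259.7] [321.2 132.8]
3 (-80, 50, 12) bar -5.4 58.3 [335.6 219.4] [310.8 181.7]
6 (80, -30, 12) bar -8.6 63.4 [295.2 249.5] [345.7 137.7]
6 (80, 30, 12) bar -8.6 63.4 [312.7 255.8] [327.2 133.9]
6 (80, 50, 12) bar -8.6 63.4 [318.6 258. ] [321.  132.6]
6 (-80, 50, 12) bar -8.6 63.4 [335.8 218.9] [310.7 182.1]
s 290 244:201 245:219 246:206 247:157 248:114 249:125 250:163 251:165 252:138 253:143 254:177 255:155 256:145 257:175 258:144 259:80 260:111 261:105 262:81 263:79 264:87 265:66 266:57 267:101 268:113 269:160
s 296 244:158 245:171 246:160 247:145 248:196 249:213 250:183 251:127 252:85 253:89 254:71 255:73 256:91 257:78 258:61 259:83 260:85 261:61 262:71 263:91 264:67 265:73 266:89 267:77 268:62 269:78
s 302 
[... 1087 characters left out ...]
1 318:11 319:15 320:12 321:24 322:29 323:36 324:36 325:32 326:28 327:29 328:23 329:18 330:21 331:22 332:19 333:23 334:23 335:24 336:24 337:23 338:27 339:34 340:36 341:36 342:41 343:48 344:70 345:96 346:130 347:154 348:162 349:165 350:161 351:151 352:128 353:94 354:57 355:41 356:43 357:43 358:47 359:46
t 176 304:61 305:62 306:61 307:64 308:63 309:58 310:53 311:51 312:51 313:56 314:57 315:55 316:56 317:51 318:51 319:49 320:47 321:44 322:46 323:47 324:44 325:49 326:52 327:51 328:54 329:58 330:58 331:62 332:63 333:65 334:65 335:63 336:64 337:62 338:60 339:57 340:54 341:55 342:48 343:46 344:48 345:47 346:48 347:49 348:49 349:52 350:56 351:58 352:57 353:59 354:59 355:59 356:48 357:45 358:48 359:53
```

Call:
drive_tool --increments '[{"delta_pos": [0, -1, 0], "turn": 0, "jaw": -1}, {"delta_pos": [0, 0, 1.5], "turn": 0, "jaw": -1}, {"delta_pos": [0, 1, 1.5], "turn": 0, "jaw": -1}, {"delta_pos": [0, 1, 0], "turn": 0, "jaw": -1}, {"delta_pos": [0, 0, 0], "turn": 0, "jaw": -1}]'

```text
time: 32.13
tool_pos: [0.5824, 0.0121, 0.2259]
tcp_rot: [-2.445, -1.966, 0.004]
wrist_force: [-18.8, 0.2, 33.8]
width: 0.152
grip_force: 64.0
```

```bash
python3 look.py s30
python3 - <<'E'
from bay import *
s=bot.read_state();print('torque bay',(R.T@s['torque']).round(2))
a=cv2.imread('pics/s29.png').astype(float).mean(2)[225:256,308:318];im=cv2.imread('pics/s30.png').astype(float).mean(2)
print(cv2.phaseCorrelate(a,im[225:256,308:318]))
E
```

```text
t32.13 grasp in bay frame [-2.5 -1.  56.9] heading err 0.0 w 0.152 F(bay) [-18.4  -3.9  33.8] g64
torque bay [-0.24  3.   -0.21]
((0.05471696994182906, -0.08481619085825187), 0.9376096809330334)
```

Call:
drive_tool --increments '[{"delta_pos": [0, -1, -2], "turn": 0, "jaw": -1}, {"delta_pos": [0, -1, -2], "turn": 0, "jaw": -1}, {"delta_pos": [0, 0, 0], "turn": 0, "jaw": -1}]'

```text
time: 32.48
tool_pos: [0.5814, 0.0122, 0.226]
tcp_rot: [-2.448, -1.969, -0.002]
wrist_force: [-2.7, 0.5, 8.3]
width: 0.152
grip_force: 60.2
```

Call:
drive_tool --increments '[{"delta_pos": [0, 0, 0], "turn": 0, "jaw": -0.66}, {"delta_pos": [0, 0, 0], "turn": 0, "jaw": -0.62}, {"delta_pos": [0, 0, 0], "turn": 0, "jaw": -0.55}, {"delta_pos": [0, 0, 0], "turn": 0, "jaw": -0.4}, {"delta_pos": [0, 0, 0], "turn": 0, "jaw": -0.2}, {"delta_pos": [0, 0, 0], "turn": 0, "jaw": -0.2}]'

```text
time: 32.98
tool_pos: [0.5814, 0.0117, 0.2248]
tcp_rot: [-2.448, -1.969, 0.001]
wrist_force: [0.1, 0.2, -0.4]
width: 0.4
grip_force: 0.0
```

```bash
python3 look.py s31
python3 - <<'E'
from bay import *
a=cv2.imread('pics/s30.png').astype(float).mean(2);im=cv2.imread('pics/s31.png').astype(float).mean(2)
print(cv2.phaseCorrelate(a[225:256,308:318],im[225:256,308:318]))
E
```

```text
t32.98 grasp in bay frame [-2.7 -1.7 55.8] heading err 0.030000000000001137 w 0.400 F(bay) [ 0.1  0.3 -0.4] g0
((0.010318175339048885, 0.5404302767093476), 0.9304286637572045)
```

Call:
drive_tool --increments '[{"delta_pos": [0, 0, -10], "turn": 0, "jaw": -0.2}, {"delta_pos": [0, 0, -20], "turn": 0, "jaw": -0.2}, {"delta_pos": [0, 0, -35], "turn": 0, "jaw": -0.2}, {"delta_pos": [0, 0, -40], "turn": 0, "jaw": -0.2}, {"delta_pos": [0, 0, -40], "turn": 0, "jaw": -0.2}, {"delta_pos": [0, -40, 0], "turn": 0, "jaw": -0.2}, {"delta_pos": [0, -40, 0], "turn": 0, "jaw": -0.2}, {"delta_pos": [0, -40, 0], "turn": 0, "jaw": -0.2}]'

```text
time: 33.75
tool_pos: [0.4635, 0.0375, 0.3723]
tcp_rot: [2.447, 1.967, 0.004]
wrist_force: [-0.1, 0.1, 0.6]
width: 0.402
grip_force: 0.0
```

Call:
drive_tool --increments '[{"delta_pos": [-40, 0, 0], "turn": 0, "jaw": -0.2}, {"delta_pos": [-40, 0, 0], "turn": 0, "jaw": -0.2}, {"delta_pos": [-40, 0, 0], "turn": 0, "jaw": -0.2}, {"delta_pos": [-40, 0, 0], "turn": 0, "jaw": -0.2}, {"delta_pos": [-40, 0, 0], "turn": 0, "jaw": -0.2}, {"delta_pos": [-40, 0, 0], "turn": 0, "jaw": -0.2}, {"delta_pos": [0, 0, 0], "turn": 0, "jaw": -0.2}]'

```text
time: 34.33
tool_pos: [0.4113, -0.2024, 0.3716]
tcp_rot: [2.451, 1.959, -0.003]
wrist_force: [0.1, -0.8, -0.9]
width: 0.399
grip_force: 0.0
```

```bash
python3 look.py s32
python3 - <<'E'
from bay import *
c=bot.read_camera('scene');t=bot.read_camera('top')
s=cv2.imread('pics/s32.png');im=s.astype(float).mean(2);it=cv2.imread('pics/s32t.png').astype(float).mean(2)
# handle: dark blob; fit by black threshold in both pictures near prediction
for n,cam,g in(('scene',c,im),('top',t,it)):
    for z in(42,64):
        print(n,'bar ends pred z',z,[np.round(proj(cam,W(0,y,z)),1) for y in(-46,46)])
    u,v=np.round(proj(cam,W(0,0,55))).astype(int)
    sub=g[v-22:v+22,u-26:u+26]<32
    k,l,st,cc=cv2.connectedComponentsWithStats(sub.astype(np.uint8))
    for i in range(1,k):
        if st[i,4]>15: print(n,'blob',st[i]+[u-26,v-22,0,0,0],(cc[i]+[u-26,v-22]).round(1),'pred centre z42/53/64',[np.round(proj(cam,W(0,0,z)),1) for z in(42,53,64)])
# frame corner near lip end
for v in range(178,190,2): print('t',v,' '.join('%d:%d'%(k,it[v,k]) for k in range(304,352)))
E
```

```text
t34.33 grasp in bay frame [-122.5 -248.   202.6] heading err -0.3199999999999932 w 0.399 F(bay) [ 0.3 -0.7 -0.9] g0
scene bar ends pred z 42 [array([299.8, 228.8]), array([326.1, 237.9])]
scene bar ends pred z 64 [array([299.5, 225.7]), array([326.1, 234.9])]
scene blob [301 228  27  14  65] [314.9 233.8] pred centre z42/53/64 [array([312.9, 233.3]), array([312.8, 231.8]), array([312.7, 230.3])]
top bar ends pred z 42 [array([345.6, 161.3]), array([317.1, 155.4])]
top bar ends pred z 64 [array([346., 160.]), array([316.9, 154. ])]
top blob [317 155  26   8  54] [329.4 157.8] pred centre z42/53/64 [array([331.3, 158.4]), array([331.4, 157.7]), array([331.4, 157. ])]
t 178 304:135 305:136 306:136 307:139 308:152 309:158 310:143 311:127 312:134 313:152 314:166 315:169 316:171 317:170 318:173 319:171 320:169 321:161 322:155 323:150 324:147 325:142 326:143 327:147 328:150 329:155 330:163 331:168 332:174 333:173 334:179 335:180 336:181 337:175 338:163 339:146 340:130 341:141 342:148 343:142 344:139 345:157 346:165 347:153 348:138 349:126 350:103 351:81
t 180 304:135 305:133 306:137 307:155
[... 1174 characters left out ...]
311:209 312:209 313:205 314:203 315:198 316:193 317:187 318:178 319:167 320:157 321:145 322:140 323:134 324:125 325:122 326:115 327:107 328:98 329:93 330:91 331:92 332:93 333:99 334:105 335:110 336:111 337:109 338:115 339:125 340:143 341:157 342:156 343:165 344:171 345:154 346:110 347:77 348:66 349:63 350:64 351:64
t 188 304:140 305:150 306:167 307:180 308:194 309:206 310:208 311:213 312:215 313:212 314:214 315:211 316:211 317:213 318:209 319:208 320:207 321:206 322:205 323:201 324:197 325:193 326:187 327:186 328:172 329:160 330:151 331:140 332:131 333:125 334:122 335:115 336:116 337:117 338:113 339:120 340:136 341:144 342:155 343:163 344:152 345:120 346:85 347:69 348:64 349:64 350:64 351:63
```

```bash
python3 -c "
from workcell import bot
print(bot.finish_job())"
```

```text
the job is handed in; nothing more can be done
None
```

I handed the job in at about 34 s with every step carried out, but no verdict came back: the block lies flat in the wide tray compartment, and the cassette was hooked under the lip, swung down and let go only once it sat against the floor (flatness judged from force and jaw-width readings, not a final picture).

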